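# Load a battery stick from the tilt-out bin into the test cradle

### The arm

A 6-joint arm with a two-finger parallel gripper is mounted at the origin on the work surface. World frame = base frame: x ahead of the robot, y to its left, z up, the work surface at z = 0. Lengths are in m, angles in rad, forces in N, time in s.
With the tool pointing down it reaches from about 0.275 to 0.85 m from the base axis. Payload 5.2 kg.
Tool frame: the origin (TCP) lies on the centre line of the jaws, within the pads' length; the fingertips stand 14 mm ahead of it and the grasp point (between the pads) lies 5 mm behind it; z points along the fingers, x is the direction in which the jaws open and shut, and the axes are right-handed (so a half turn about z gives the same grasp; the last joint's range is limited). The gripper opens to 85 mm and grips with 20 to 120 N. Pads are 22 mm wide; open, the fingers measure 114 mm over their backs; the gripper's body (76 mm by 85 mm) begins 54 mm behind the grasp point. The pads swing forward as they close: fully open they stand 13 mm farther back than shut.
Start: joints at [0.98, 0.259, 1.535, -0, 1.348, -0.203], TCP at [0.208, 0.509, 0.245] pointing down, gripper open.
Joint ranges: [-3.14, 3.14], [-0.91, 2.08], [0.19, 2.58], [-1.22, 4.36], [0.22, 2.71], [-3.12, 3.12]. Speed limits (rad/s): [2.57, 2.57, 3.14, 3.14, 3.14, 3.14].

### API

Orientations are given as [roll, pitch, yaw] about the fixed x, y, z axes, in that order (R = Rz(yaw) Ry(pitch) Rx(roll)).
In Python, from workcell import arm gives the robot as it stands. The module is installed in compiled form; this text tells all that it offers.
- The arm moves only by the tool drive_tool, never from a script. Its argument "increments" is a list of rows, each an object with "translation": the shift along the tool's x, y, z in mm, a list of three; "angular": the turn, a rotation vector about the tool's x, y, z in degrees, a list of three; "hand": the finger opening in mm, from 0 to 85.4. In form: [{"translation": [dx, dy, dz], "angular": [rx, ry, rz], "hand": hand}, ...]. A call has 1 to 20 rows; each row is the pose to reach, as a shift and turn from the pose measured when the call began, along the tool's axes at that moment; what a row does not reach only later rows make up. A row lasts 1/10 s, in which the tool goes at most 50 mm and 8.59 degrees, less where a joint would pass 70% of its speed; a pose out of reach is approached as far as the arm can. A call with a gripper value outside its range is refused whole. The fingers move at their own pace and stop on an object; "newtons" is the grip in N (left out, the last holds). Time passes only in rows, so rows that repeat a pose let the fingers close. It gives the time, the measured TCP pose, the force and the opening at its end, in the units of the state.
- arm.sense(): the state, without advancing time (a new reading comes with each control period).
- arm.grab_frame(name): name is "side" or "top"; returns the picture (400x640x3 uint8, red, green, blue); there is no depth.
- arm.get_calibration(name): a dict with "intrinsics" (3x3 intrinsics, pixels), "R" (3x3) and "t" (3): a world point X has camera coordinates R X + t. Camera axes: x right, y down, z forward; pixel columns grow to the right and rows downward; lengths in m; the calibration is good to about 2 mm. A picture is of the moment at which its call begins. get_calibration takes no time and is no camera call.
- arm.sign_off(): hands the job in, once; it reports no verdict.
Trained networks look in the newest picture that a camera, given by its name, has taken for a name from the list of things; names that differ only in an ending like _2 or _b are one class to them, and where a whole thing is asked for, a point or a joint stands for the part that bears it (a point fixed in the world has none). Each returns a list of dicts, best first, with "score" (0 to 1); they miss things now and then, are a little off and sometimes report something else, mostly with a low value. They report only what shows in the picture. A call takes as long as a camera call.
- arm.look_for(target, camera): "location" ([x, y, z] in m, in the coordinates of the camera as it stood for that picture, good to about 4 mm: the middle of the surface that is visible of it).
- arm.regions_of(target, camera): "pixels" (400x640 bool, what is visible of it).
- arm.mark_of(target, camera): "location" ([x, y, z] in m, in the coordinates of the camera as it stood for that picture, good to about 4 mm: a listed point, or the origin of a listed thing).
The state is a dict: "t": time; "joint_pos": joint angles; "joint_velocities": joint speeds; "effort": joint torques, N m; "eef_pos": TCP position; "tool_rot": TCP orientation; "wrist_force": force on the tool from outside, world axes, zero at the start; "torque": the same for the moment, N m; "opening": finger opening in m.
Only numpy, scipy, OpenCV 4.12 (cv2) and the standard library are available. Lean on these libraries where they do the work, as an engineer would, in place of code of your own. Each camera call takes 0.05 s, during which the arm holds its last target.

### The job

Swing the blue tilt-out bin with the yellow handle fully forward from its rack and take the green battery stick out of its mouth, leaving the white stick in the bin. Lay the green stick on the blue mat, roll it until its yellow contact strip faces straight up and let go of it there; then pick it up again and lay it lengthwise in the two metal saddles of the black test cradle, midway between the end posts, strip still straight up. Never drop the stick, and leave the phone, the screwdriver and the jar alone.

Things in the scene. Friction and masses are not known exactly. Their poses are not given: they have to be found in the camera images.
- rack: grey rack holding the bin, fixed; origin on the bench under the bin's hinge line, at the bin's middle; front faces its -x, z up. Its white roof, front edge 13 mm behind the hinge line (x = 13 mm), top 195 mm above the bench, covers the shut bin. 75 mm deep; a fixed grey bin front fills the bay on its +y side
- bin (a joint): tilt angle (rad) of the blue bin: 0 shut and upright; grows as the mouth swings forward (towards the rack's -x) about the hinge line; 1.0 fully open, against its stop. Small hinge friction, 0.12 N m: let go early it falls back shut or stays, well past half-way it stays or falls open
- bin_hinge (a point): middle of the bin's hinge line, along the rack's y at the bin's lower front edge, 50 mm above the bench. Axes turn with the bin: y along the hinge; when shut x points to the rack's back and z up. In these axes: bin 148 mm wide, 56 deep (x 0 to 56); front panel 6 thick, 75 high; floor 6 thick; side walls 60, back wall 50 high
- bin_rim (a point): middle of the front panel's upper edge (outer face), x 0, z 75 mm in the bin's axes. Behind it two slots 38 mm wide, at y -35 and +35 mm, ribs up to z 42 mm, hold the green and white sticks (either way round) standing along the bin's z, tops 41 mm above the rim. Bin fully open, they lean on the panel, axis 22 mm inside its outer face, tops free to grip, 38 mm between the sticks
- bin_handle (a point): middle of the yellow handle bar, 10 mm thick and 110 mm long along the hinge direction, at x = -45, z = 95 mm in the bin's axes: 45 mm in front of the panel and 20 mm above its rim, so it can be pinched or hooked from above. With the bin fully open the sticks' tops stand about 80 mm higher and 20 mm behind it: lean the gripper back (fingers pointing forward) as the bin comes, to clear them
- pack_center (a point): centre of the green battery stick: a smooth round stick 110 mm long, 32 mm across, about 180 g, black end caps; its own z runs along its length (up in the shut bin), its own +x points out through the middle of the yellow contact strip, 13 mm wide, that runs along one side
- spare_center (a point): centre of the white battery stick: same size, no strip, own z along its length; it stays in the bin
- mat_top (a point): middle of the top of the fixed blue mat, 250 mm (its x) by 210 mm (its y), top 4 mm above the bench; soft, so that a rolling stick soon stops on it
- cradle_seat (a point): where the stick's centre lies when seated in the fixed black test cradle, 39 mm above the bench; x along the cradle and the seated stick (either way round), z up. Base 170 x 80 x 12 mm; two aluminium V saddles 10 mm thick, 40 mm either side along x, tips 38 mm above the bench, 27 mm off the axis; end posts 57 mm high, 122 mm apart. 70 mm between the saddles is free for the fingers
- phone_center (a point): centre of the black phone lying on the bench, 150 x 72 x 9 mm; leave alone
- screwdriver: screwdriver 160 mm long lying on the bench along its x; leave alone
- jar: small closed jar 56 mm across, 85 mm high, origin at the centre of its underside; leave alone

How it is judged:
By the outcome, as a careful person would: the job done as asked, in the order asked, and still so for the second after the job is handed in, with the robot touching nothing.
It also fails if it takes over 69 s, if anything falls off the work surface, if the arm or the gripper's body presses on something with over 40 N, if the wrist force passes 120 N, or if a joint passes its speed limit or range.

## Working session

There is one attempt and no reset: what is moved stays moved. The work goes in short steps, Python scripts to look and compute and a tool call to move; the robot and the scene stay as the last step left them, time stands still between calls to the robot, and variables do not carry over. Pictures are saved under pics/ and viewed, and the job is handed in when it is done.

Besides the shell and the picture viewer there is one more tool, called as name([rows], argument=value, ...), one row to a line, values as JSON. drive_tool: Moves the arm, as the interface text tells. Its arguments: {"type":"object","properties":{"increments":{"type":"array","items":{"type":"object","properties":{"translation":{"type":"array","items":{"type":"number"}},"angular":{"type":"array","items":{"type":"number"}},"hand":{"type":"number"}}}},"newtons":{"type":"number"}},"required":["increments"]}

```bash
mkdir -p pics
python3 - <<'E'
from workcell import arm
import cv2,numpy as np
s=arm.sense();print({k:np.round(v,3).tolist() for k,v in s.items()})
for c in("side","top"):
    im=arm.grab_frame(c);cv2.imwrite(f"pics/a_{c}.png",im[:,:,::-1])
    K=arm.get_calibration(c);R=np.array(K["R"]);t=np.array(K["t"]);print(c,np.round(K["intrinsics"],1).tolist(),np.round(R,3).tolist(),np.round(-R.T@t,3))
    for n in["rack","bin_hinge","bin_rim","bin_handle","pack_center","spare_center","mat_top","cradle_seat","phone_center","screwdriver","jar"]:
        r=arm.mark_of(n,c)
        print(n,[(np.round(R.T@(np.array(d["location"])-t),3).tolist(),round(d["score"],2)) for d in r[:2]])
print(arm.sense()["t"])
E
```

```text
{'t': 0.0, 'joint_pos': [0.98, 0.259, 1.536, -0.0, 1.348, -0.203], 'joint_velocities': [0.001, -0.0, -0.0, -0.0, -0.001, -0.0], 'effort': [-0.002, -44.601, -29.058, -0.001, 0.012, -0.0], 'eef_pos': [0.208, 0.509, 0.244], 'tool_rot': [-3.141, 0.002, 1.183], 'wrist_force': [0.119, 1.142, -0.08], 'torque': [-0.002, -0.004, -0.02], 'opening': 0.085}
side [[400.3, 0.0, 322.9], [0.0, 400.3, 201.6], [0.0, 0.0, 1.0]] [[0.794, -0.607, 0.021], [-0.382, -0.527, -0.759], [0.472, 0.595, -0.65]] [ 0.239 -0.524  0.669]
rack [([0.603, 0.239, 0.002], 0.92)]
bin_hinge [([0.61, 0.238, 0.052], 0.61)]
bin_rim [([0.606, 0.235, 0.129], 0.78)]
bin_handle []
pack_center [([0.614, 0.281, 0.112], 0.85)]
spare_center [([0.649, 0.218, 0.114], 0.56)]
mat_top [([0.527, -0.06, 0.006], 0.93), ([0.602, 0.236, 0.001], 0.49)]
cradle_seat [([0.526, -0.342, 0.037], 0.82)]
phone_center [([0.767, -0.009, 0.005], 0.69)]
screwdriver [([0.765, -0.15, 0.002], 0.89)]
jar [([0.717, -0.23, 0.0], 0.7)]
top [[436.6, 0.0, 318.1], [0.0, 436.6, 200.1], [0.0, 0.0, 1.0]] [[-0.009, -1.0, 0.025], [-0.993, 0.006, -0.115], [0.115, -0.025, -0.993]] [ 0.525 -0.012  1.151]
rack [([0.604, 0.238, -0.003], 0.58)]
bin_hinge [([0.602, 0.237, 0.05], 0.84)]
bin_rim [([0.603, 0.238, 0.122], 0.83), ([0.523, -0.34, 0.037], 0.45)]
bin_handle [([0.567, 0.216, 0.148], 0.71), ([0.529, -0.058, 0.006], 0.62)]
pack_center [([0.615, 0.282, 0.112], 0.56)]
spare_center [([0.649, 0.222, 0.11], 0.64)]
mat_top [([0.53, -0.059, 0.005], 0.66)]
cradle_seat [([0.523, -0.34, 0.039], 0.85)]
phone_center [([0.764, -0.01, 0.006], 0.63)]
screwdriver [([0.757, -0.151, -0.003], 0.9)]
jar [([0.724, -0.231, 0.003], 0.67), ([0.759, -0.151, -0.002], 0.47)]
1.2
```

View pics/a_side.png

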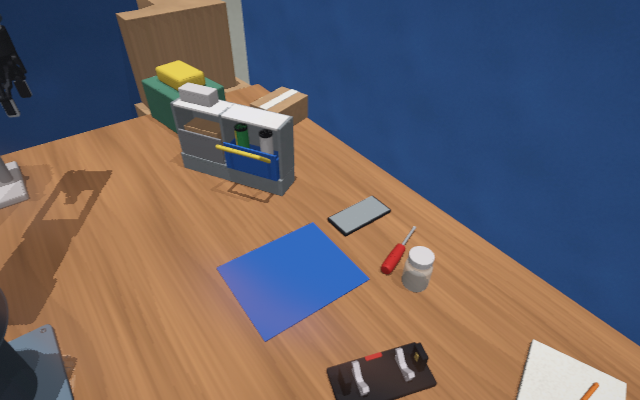

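View pics/a_top.png

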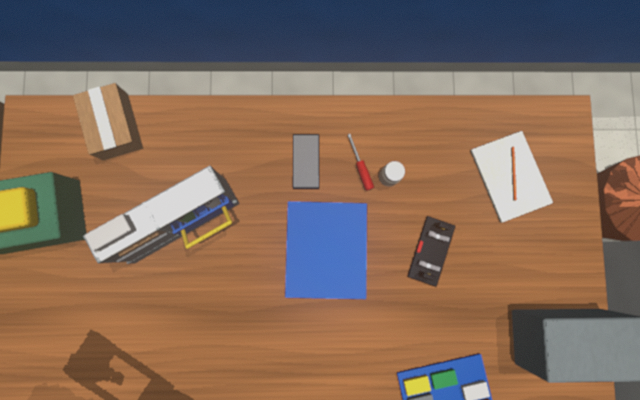

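```bash
cat > h.py <<'E'
from workcell import arm
import cv2,numpy as np
from scipy.spatial.transform import Rotation as Ro
def cal(c):
    K=arm.get_calibration(c);return np.array(K["intrinsics"]),np.array(K["R"]),np.array(K["t"])
def onplane(c,uv,z):
    K,R,t=cal(c);uv=np.atleast_2d(uv);o=-R.T@t
    d=(R.T@np.linalg.inv(K)@np.c_[uv,np.ones(len(uv))].T).T
    return o+d*((z-o[2])/d[:,2])[:,None]
def proj(c,X):
    K,R,t=cal(c);p=(K@(R@np.atleast_2d(X).T+t[:,None])).T;return p[:,:2]/p[:,2:]
def shot(c,n):
    im=arm.grab_frame(c);cv2.imwrite(f"pics/{n}.png",im[:,:,::-1]);return im
def crop(im,box,s,n):
    x0,y0,x1,y1=box;cv2.imwrite(f"pics/{n}.png",cv2.resize(im[y0:y1,x0:x1,::-1],None,fx=s,fy=s,interpolation=cv2.INTER_CUBIC))
def pca(P):
    P=P[:,:2];m=P.mean(0);w,v=np.linalg.eigh(np.cov((P-m).T));d=v[:,1];return m,np.degrees(np.arctan2(d[1],d[0])),w**.5*12**.5
def tool(yaw,alpha,fwd_yaw,):pass
def move(pos,R,s=None):
    "print shift/rotvec in tool axes for a target TCP pos and R matrix"
    s=s or arm.sense();R0=Ro.from_euler('xyz',s["tool_rot"])
    tr=R0.inv().apply(np.array(pos)-s["eef_pos"])*1000
    rv=(R0.inv()*Ro.from_matrix(R)).as_rotvec(degrees=True)
    print("translation",np.round(tr,1).tolist(),"angular",np.round(rv,1).tolist(),"rows>=",round(max(np.linalg.norm(tr)/50,np.linalg.norm(rv)/8.59),1))
def st():
    s=arm.sense();print("t",round(s["t"],2),"pos",np.round(s["eef_pos"],4),"rot",np.round(np.degrees(s["tool_rot"]),1),"q",np.round(s["joint_pos"],2),"F",np.round(s["wrist_force"],1),"op",round(s["opening"]*1000,1));return s
E
python3 - <<'E'
from h import *
K={}
for n,c,z in[("bin_handle","top",.145),("bin_handle","side",.145),("mat_top","top",.004),("cradle_seat","top",.012),("rack","top",.195)]:
    arm.grab_frame(c) 
    r=arm.regions_of(n,c)
    for d in r[:1]:
        m=d["pixels"];v,u=np.nonzero(m);P=onplane(c,np.c_[u,v],z);a=pca(P);print(n,c,round(d["score"],2),len(u),np.round(a[0],4),round(a[1],1),np.round(a[2],3))
im=cv2.imread("pics/a_top.png");
crop(im[:,:,::-1],(70,150,270,280),4,"c1")
im=cv2.imread("pics/a_side.png");crop(im[:,:,::-1],(160,70,320,200),5,"c2")
# handle by colour in top image: yellow bar px
im=cv2.imread("pics/a_top.png");hsv=cv2.cvtColor(im,cv2.COLOR_BGR2HSV)
m=cv2.inRange(hsv,(22,150,120),(32,255,255));m[:,:175]=0;m[:,250:]=0;m[:190]=0;m[270:]=0
v,u=np.nonzero(m);print(len(u),u.min(),u.max(),v.min(),v.max())
E
```

```text
bin_handle top 0.82 1195 [0.5938 0.2258] 122.5 [0.072 0.15 ]
bin_handle side 0.84 1476 [0.5767 0.1674] 101.1 [0.086 0.155]
mat_top top 0.71 7735 [ 0.5252 -0.0625] 179.8 [0.21  0.249]
cradle_seat top 0.81 1929 [ 0.5191 -0.3359] 159.6 [0.078 0.167]
rack top 0.9 7366 [0.5949 0.2992] 115.5 [0.118 0.314]
306 182 231 207 248
```

View pics/c1.png

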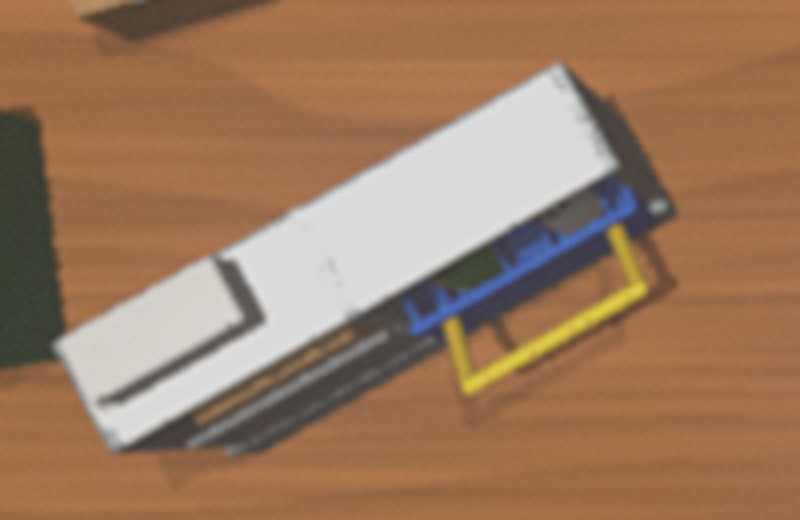

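View pics/c2.png

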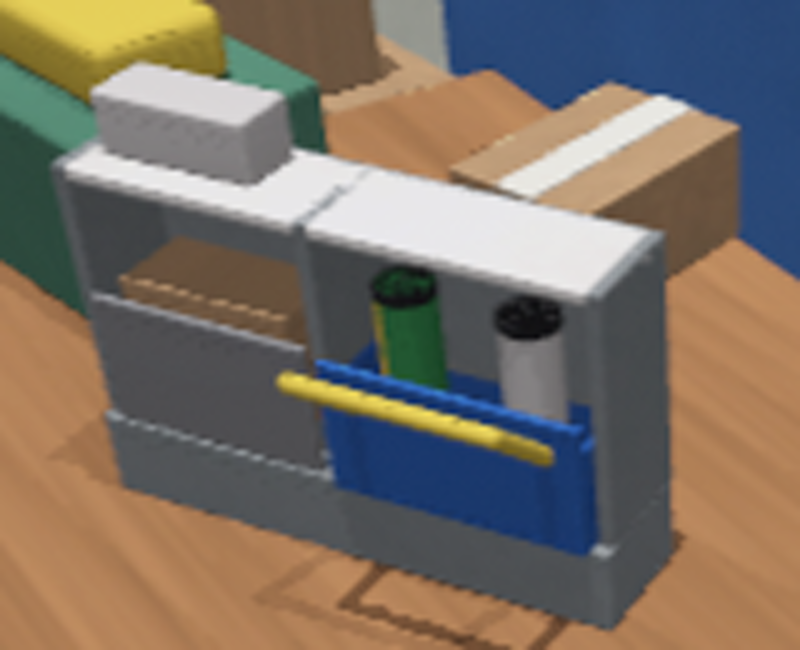

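Run:
```python
from h import *
P=onplane("top",[(70+465/4,150+388/4),(70+645/4,150+288/4)],.148);print(P,P.mean(0),np.linalg.norm(P[0]-P[1]));d=P[0]-P[1];y=np.arctan2(d[1],d[0])-np.pi/2;print(np.degrees(y))
Q=onplane("top",[(70+65/4,150+345/4),(70+560/4,150+65/4)],.195);e=Q[0]-Q[1];print(np.degrees(np.arctan2(e[1],e[0]))-90)
Q=onplane("top",[(70+115/4,150+450/4),(70+615/4,150+165/4)],.195);e=Q[0]-Q[1];print(Q,np.degrees(np.arctan2(e[1],e[0]))-90)
y=np.radians(28.5);a=np.radians(45)
ex=np.array([np.cos(y),np.sin(y),0]);ey=np.array([-np.sin(y),np.cos(y),0])
# implied hinge
h=P.mean(0)+.045*ex;print("hinge",h)
s=st()
z=np.sin(a)*ex-np.cos(a)*np.array([0,0,1]);x=np.cos(a)*ex+np.sin(a)*np.array([0,0,1]);R=np.c_[x,np.cross(z,x),z]
H=np.r_[h[:2],.05]-.045*ex+[0,0,.095];print("handle",H)
move(H-.07*z,R)
move(H,R)
```

```text
[[0.53571572 0.26204925 0.148     ]
 [0.5917502  0.16121272 0.148     ]] [0.56373296 0.21163098 0.148     ] 0.11535973465062198
29.06076695952808
30.133567119249463
[[0.50377732 0.43456959 0.195     ]
 [0.65641819 0.17043749 0.195     ]] 30.02344252324052
hinge [0.60327973 0.23310313 0.148     ]
t 1.7 pos [0.208  0.5092 0.2453] rot [180.    0.   67.8] q [ 0.98  0.26  1.54 -0.    1.35 -0.2 ] F [ 0.2 -0.1 -0. ] op 85.2
handle [0.56373296 0.21163098 0.145     ]
translation [-179.2, 410.5, 50.8] angular [-15.4, 43.2, 37.2] rows>= 9.0
translation [-140.9, 441.9, 100.3] angular [-15.4, 43.2, 37.2] rows>= 9.5
```

```bash
cat >> h.py <<'E'
Y=np.radians(29.7);ex=np.array([np.cos(Y),np.sin(Y),0]);ey=np.array([-np.sin(Y),np.cos(Y),0]);ez=np.array([0,0,1.])
hinge=np.array([.6035,.2355,.05])
def bp(x,y,z,th):
    return hinge+(x*np.cos(th)-z*np.sin(th))*ex+y*ey+(z*np.cos(th)+x*np.sin(th))*ez
def Rpull(a):
    a=np.radians(a);z=np.sin(a)*ex-np.cos(a)*ez;x=np.cos(a)*ex+np.sin(a)*ez;return np.c_[x,np.cross(z,x),z]
def Rgrip(a,sgn=-1,yaw=Y):
    "jaw axis along sgn*rack y (or generally perp to direction yaw), tilt a toward +dir"
    a=np.radians(a);e=np.array([np.cos(yaw),np.sin(yaw),0]);z=np.sin(a)*e-np.cos(a)*ez;x=sgn*np.array([-np.sin(yaw),np.cos(yaw),0]);return np.c_[x,np.cross(z,x),z]
E
python3 - <<'E'
from h import *
R=Rpull(45);H=bp(-.045,0,.095,0);print(H)
move(H-.07*R[:,2],R); move(H,R)
E
```

```text
[0.56441158 0.21320436 0.145     ]
translation [-178.1, 411.4, 50.8] angular [-14.9, 43.3, 36.1] rows>= 9.0
translation [-139.2, 441.9, 100.3] angular [-14.9, 43.3, 36.1] rows>= 9.5
```

drive_tool([
  {"translation": [-178,411,51],"angular": [-14.9,43.3,36.1],"hand": 32},
  {"translation": [-178,411,51],"angular": [-14.9,43.3,36.1],"hand": 32},
  {"translation": [-178,411,51],"angular": [-14.9,43.3,36.1],"hand": 32},
  {"translation": [-178,411,51],"angular": [-14.9,43.3,36.1],"hand": 32},
  {"translation": [-178,411,51],"angular": [-14.9,43.3,36.1],"hand": 32},
  {"translation": [-178,411,51],"angular": [-14.9,43.3,36.1],"hand": 32},
  {"translation": [-178,411,51],"angular": [-14.9,43.3,36.1],"hand": 32},
  {"translation": [-178,411,51],"angular": [-14.9,43.3,36.1],"hand": 32},
  {"translation": [-178,411,51],"angular": [-14.9,43.3,36.1],"hand": 32},
  {"translation": [-178,411,51],"angular": [-14.9,43.3,36.1],"hand": 32},
  {"translation": [-178,411,51],"angular": [-14.9,43.3,36.1],"hand": 32},
  {"translation": [-178,411,51],"angular": [-14.9,43.3,36.1],"hand": 32},
])

```text
t: 2.9
eef_pos: [0.5259, 0.1836, 0.1951]
tool_rot: [3.139, -0.787, 0.511]
wrist_force: [-0.7, -0.8, -0.6]
opening: 0.0316
```

Run:
```python
from h import *
st();im=shot("side","b_s");crop(im,(130,50,320,200),4,"b_sc");im=shot("top","b_t");crop(im,(120,150,270,280),5,"b_tc")
move(bp(-.045,0,.095,0),Rpull(45))
```

```text
t 2.9 pos [0.5259 0.1836 0.1951] rot [179.9 -45.1  29.3] q [-0.14  0.03  2.24  1.18  0.48 -1.63] F [-0.7 -0.8 -0.6] op 31.6
translation [0.4, -1.3, 69.8] angular [0.1, 0.0, -0.2] rows>= 1.4
```

View pics/b_sc.png

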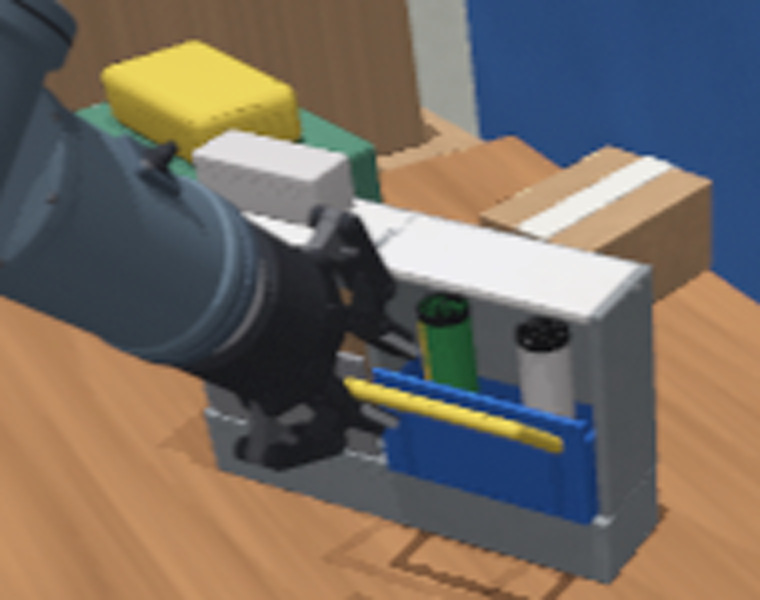

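View pics/b_tc.png

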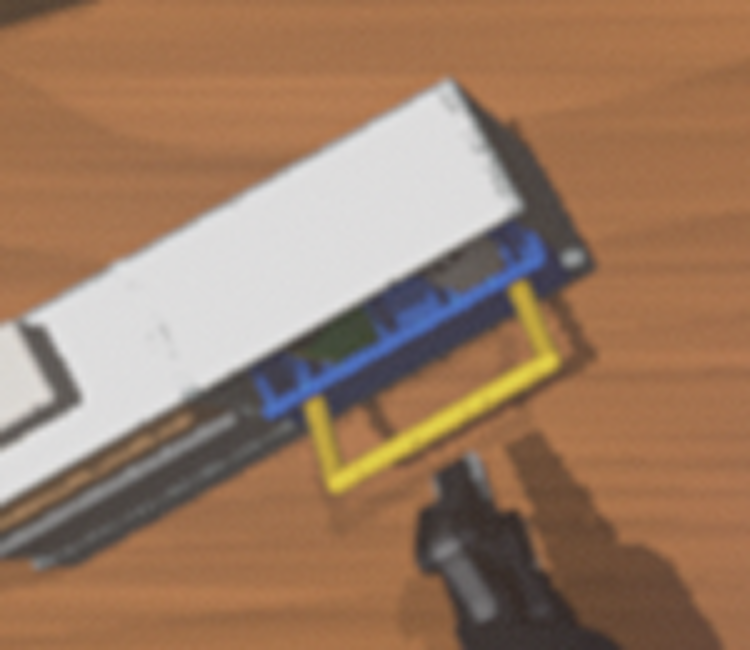

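drive_tool([
  {"translation": [0,-1,35],"angular": [0,0,0],"hand": 32},
  {"translation": [0,-1,55],"angular": [0,0,0],"hand": 32},
  {"translation": [0,-1,70],"angular": [0,0,0],"hand": 32},
  {"translation": [0,-1,70],"angular": [0,0,0],"hand": 18},
  {"translation": [0,-1,70],"angular": [0,0,0],"hand": 18},
  {"translation": [0,-1,70],"angular": [0,0,0],"hand": 18},
], newtons=30)

```text
t: 3.6
eef_pos: [0.5636, 0.2135, 0.1453]
tool_rot: [-3.14, -0.785, 0.516]
wrist_force: [0.6, 0.2, 1.1]
opening: 0.0175
```

Run:
```python
from h import *
st();im=shot("side","d_s");crop(im,(130,50,320,200),4,"d_sc");im=shot("top","d_t");crop(im,(120,150,270,280),5,"d_tc")
for th,a in[(.25,45),(.5,45),(.75,47),(1.0,48)]: print(th);move(bp(-.045,0,.095,th),Rpull(a))
```

```text
t 3.6 pos [0.5636 0.2135 0.1453] rot [-179.9  -45.    29.6] q [-0.05  0.21  2.2   1.51  0.39 -1.92] F [0.6 0.2 1.1] op 17.5
0.25
translation [-25.7, 0.1, -5.1] angular [0.1, -0.0, -0.1] rows>= 0.5
0.5
translation [-51.9, 0.1, -4.3] angular [0.1, -0.0, -0.1] rows>= 1.0
0.75
translation [-77.1, 0.2, 3.0] angular [0.1, 2.0, -0.1] rows>= 1.5
1.0
translation [-99.7, 0.2, 16.3] angular [0.1, 3.0, -0.1] rows>= 2.0
```

View pics/d_sc.png

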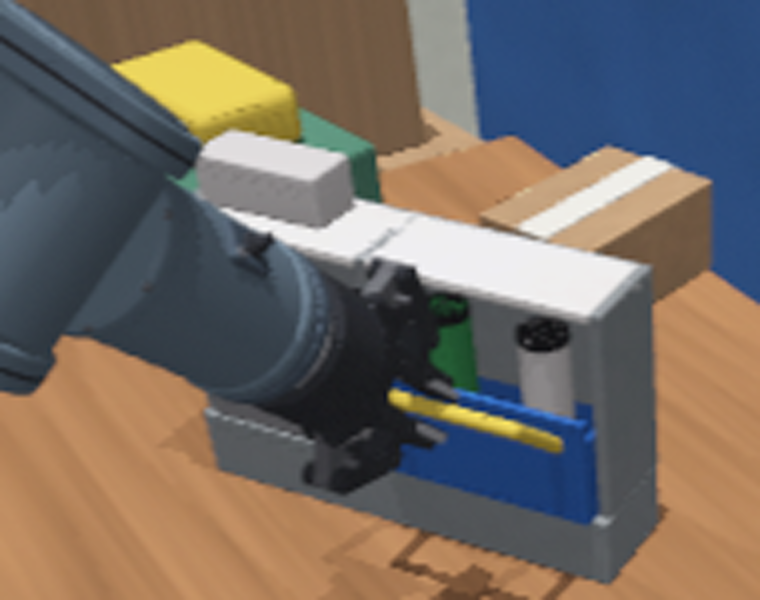

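View pics/d_tc.png

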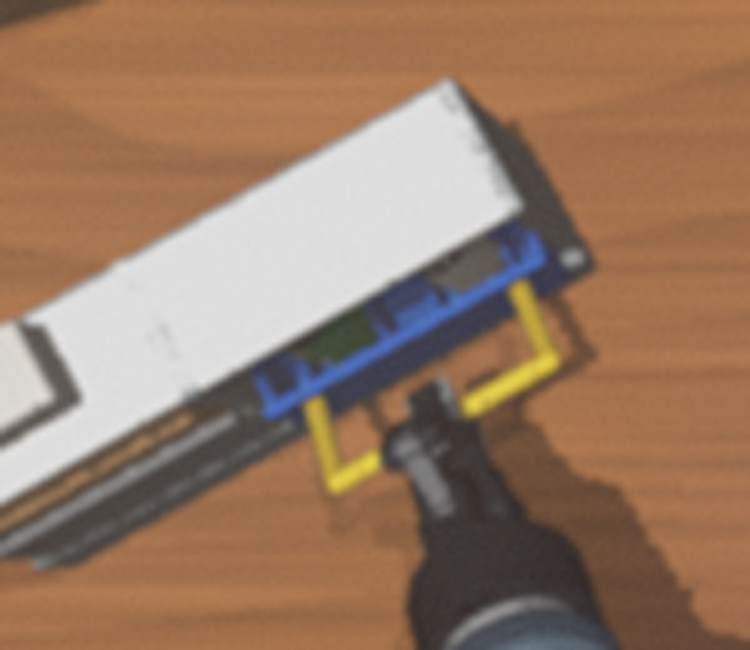

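drive_tool([
  {"translation": [-6,0,-2],"angular": [0,0,0],"hand": 18},
  {"translation": [-13,0,-3.5],"angular": [0,0,0],"hand": 18},
  {"translation": [-19,0,-4.5],"angular": [0,0,0],"hand": 18},
  {"translation": [-26,0,-5],"angular": [0,0,0],"hand": 18},
  {"translation": [-32,0,-5.5],"angular": [0,0,0],"hand": 18},
  {"translation": [-39,0,-5.5],"angular": [0,0,0],"hand": 18},
  {"translation": [-45,0,-5],"angular": [0,0,0],"hand": 18},
  {"translation": [-52,0,-4],"angular": [0,0,0],"hand": 18},
  {"translation": [-58,0,-3],"angular": [0,0.5,0],"hand": 18},
  {"translation": [-64,0,-1],"angular": [0,1,0],"hand": 18},
  {"translation": [-71,0,1],"angular": [0,1.5,0],"hand": 18},
  {"translation": [-77,0,3],"angular": [0,2,0],"hand": 18},
  {"translation": [-83,0,6],"angular": [0,2.5,0],"hand": 18},
  {"translation": [-88,0,9],"angular": [0,3,0],"hand": 18},
  {"translation": [-94,0,12.5],"angular": [0,3,0],"hand": 18},
  {"translation": [-100,0,16],"angular": [0,3,0],"hand": 18},
  {"translation": [-103,0,19],"angular": [0,3,0],"hand": 18},
  {"translation": [-103,0,19],"angular": [0,3,0],"hand": 18},
])

```text
t: 5.5
eef_pos: [0.513, 0.1837, 0.0596]
tool_rot: [-3.141, -0.839, 0.515]
wrist_force: [1.6, 0.9, 0.2]
opening: 0.0179
```

Run:
```python
from h import *
st();im=shot("side","e_s");crop(im,(130,50,320,200),4,"e_sc");im=shot("top","e_t");crop(im,(120,150,270,280),5,"e_tc")
```

```text
t 5.5 pos [0.513  0.1837 0.0596] rot [-180.   -48.1   29.5] q [-0.18  0.41  2.44  2.21  0.64 -2.83] F [1.6 0.9 0.2] op 17.9
```

View pics/e_sc.png

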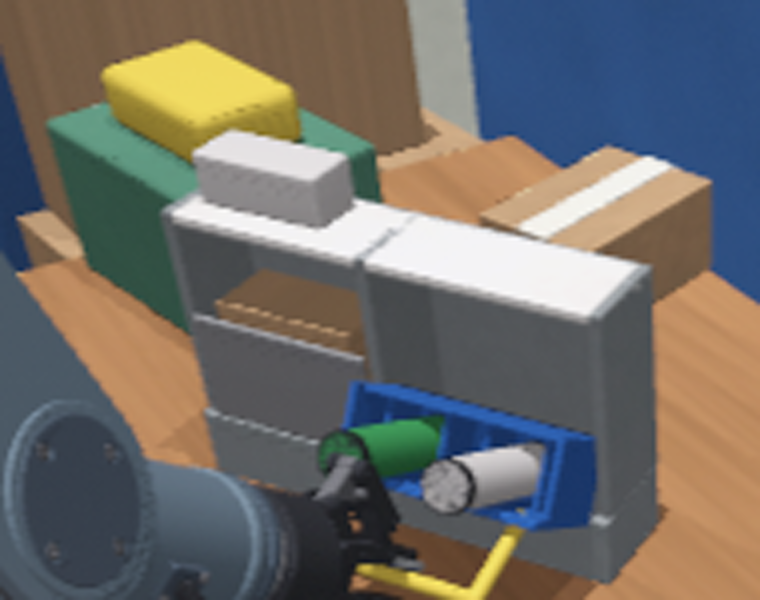

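View pics/e_tc.png

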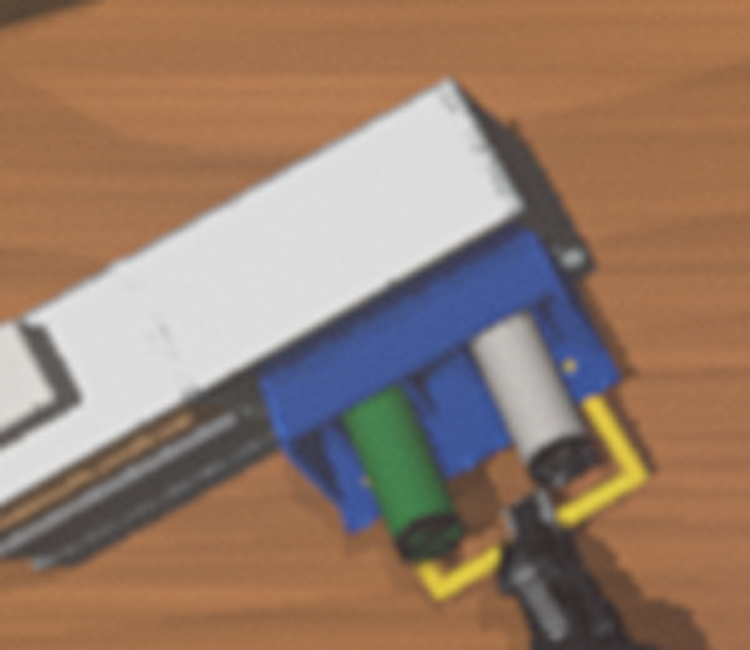

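Run:
```python
from h import *
for c in("top","side"):
    print(c,np.round(proj(c,[bp(.022,.035,.116,1),bp(.022,-.035,.116,1),bp(-.045,.055,.095,1),bp(-.045,-.055,.095,1)]),1).tolist())
    K,R,t=cal(c)
    for n in("pack_center","spare_center"):
        r=arm.mark_of(n,c);print(n,[(np.round(R.T@(np.array(d["location"])-t),3).tolist(),round(d["score"],2)) for d in r[:2]])
print(bp(.022,.035,.061,1),bp(.022,-.035,.061,1))
```

```text
top [[204.9, 257.4], [231.6, 242.1], [207.7, 267.7], [247.1, 245.0]]
pack_center [([0.551, 0.248, 0.104], 0.87), ([0.761, -0.151, -0.002], 0.28)]
spare_center [([0.552, 0.25, 0.102], 0.73), ([0.589, 0.19, 0.098], 0.65)]
side [[215.0, 163.1], [241.2, 170.6], [207.8, 188.4], [247.6, 200.7]]
pack_center [([0.554, 0.247, 0.101], 0.72)]
spare_center [([0.59, 0.184, 0.103], 0.97)]
[0.55189744 0.24635969 0.1014708 ] [0.58657955 0.18555548 0.1014708 ]
```

drive_tool([
  {"translation": [0,0,0],"angular": [0,0,0],"hand": 34},
  {"translation": [-2,0,-20],"angular": [0,0,0],"hand": 34},
  {"translation": [-2,0,-50],"angular": [0,0,0],"hand": 34},
  {"translation": [-2,0,-90],"angular": [0,0,0],"hand": 34},
  {"translation": [-2,0,-100],"angular": [0,0,0],"hand": 34},
])

```text
t: 6.3
eef_pos: [0.445, 0.1463, 0.1255]
tool_rot: [3.14, -0.838, 0.517]
wrist_force: [0.8, 1.0, -0.5]
opening: 0.0342
```

Run:
```python
from h import *
s=st();im=shot("top","f_t");crop(im,(120,150,270,280),5,"f_tc")
R=Rgrip(0);G=bp(.022,.035,.096,1);print(G)
move(G+.08*ez,R,s);move(G+.08*ez,Rgrip(0,1),s)
```

```text
t 6.3 pos [0.445  0.1463 0.1255] rot [179.9 -48.   29.6] q [-0.42  0.08  2.55  1.67  0.64 -2.43] F [ 0.8  1.  -0.5] op 34.2
[0.52631496 0.23176769 0.12038138]
translation [131.3, -34.2, 33.8] angular [-37.4, -37.6, 84.1] rows>= 11.6
translation [131.3, -34.2, 33.8] angular [37.6, -37.4, -84.3] rows>= 11.6
```

View pics/f_tc.png

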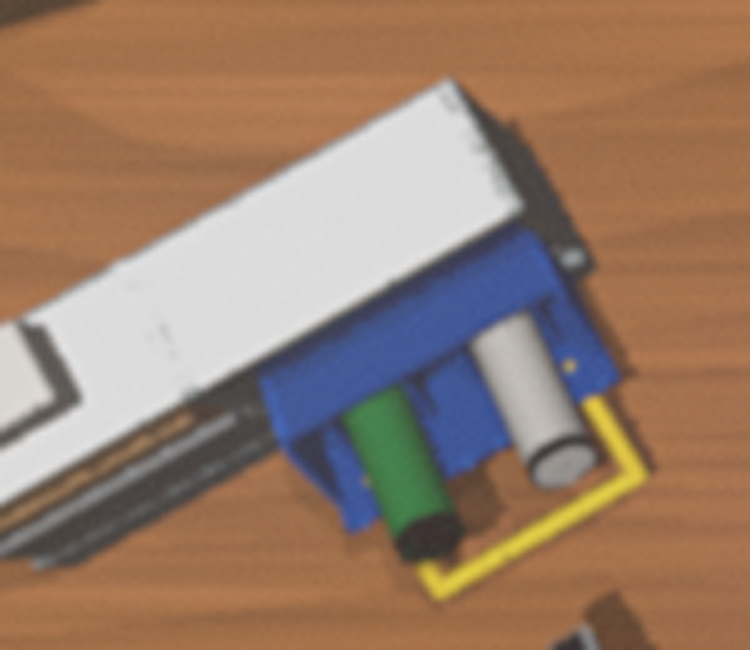

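Run:
```python
from h import *
s=arm.sense()
move([.46,.18,.25],Rgrip(0),s)
```

```text
translation [112.1, -21.8, -60.6] angular [-37.4, -37.6, 84.1] rows>= 11.6
```

drive_tool([
  {"translation": [112,-22,-61],"angular": [0,-8,0],"hand": 54},
  {"translation": [112,-22,-61],"angular": [0,-16,0],"hand": 54},
  {"translation": [112,-22,-61],"angular": [-37.4,-37.6,84.1],"hand": 54},
  {"translation": [112,-22,-61],"angular": [-37.4,-37.6,84.1],"hand": 54},
  {"translation": [112,-22,-61],"angular": [-37.4,-37.6,84.1],"hand": 54},
  {"translation": [112,-22,-61],"angular": [-37.4,-37.6,84.1],"hand": 54},
  {"translation": [112,-22,-61],"angular": [-37.4,-37.6,84.1],"hand": 54},
  {"translation": [112,-22,-61],"angular": [-37.4,-37.6,84.1],"hand": 54},
  {"translation": [112,-22,-61],"angular": [-37.4,-37.6,84.1],"hand": 54},
  {"translation": [112,-22,-61],"angular": [-37.4,-37.6,84.1],"hand": 54},
  {"translation": [112,-22,-61],"angular": [-37.4,-37.6,84.1],"hand": 54},
  {"translation": [112,-22,-61],"angular": [-37.4,-37.6,84.1],"hand": 54},
  {"translation": [112,-22,-61],"angular": [-37.4,-37.6,84.1],"hand": 54},
  {"translation": [112,-22,-61],"angular": [-37.4,-37.6,84.1],"hand": 54},
])

```text
t: 7.75
eef_pos: [0.459, 0.1812, 0.2495]
tool_rot: [-2.952, -0.227, -0.507]
wrist_force: [-0.3, 0.1, 0.8]
opening: 0.0542
```

Run:
```python
from h import *
s=st()
R=Rgrip(0);G=bp(.022,.035,.096,1)
move(G+.06*ez,R,s);move(G,R,s);
```

```text
t 7.75 pos [0.459  0.1812 0.2495] rot [-169.2  -13.   -29.1] q [ 0.14 -0.02  1.88  0.02  0.98  0.61] F [-0.3  0.1  0.8] op 54.2
translation [17.9, -61.5, 88.2] angular [-14.1, -9.7, 32.2] rows>= 4.2
translation [4.4, -50.5, 145.6] angular [-14.1, -9.7, 32.2] rows>= 4.2
```

drive_tool([
  {"translation": [18,-61.5,88],"angular": [-14.1,-9.7,32.2],"hand": 54},
  {"translation": [18,-61.5,88],"angular": [-14.1,-9.7,32.2],"hand": 54},
  {"translation": [18,-61.5,88],"angular": [-14.1,-9.7,32.2],"hand": 54},
  {"translation": [18,-61.5,88],"angular": [-14.1,-9.7,32.2],"hand": 54},
  {"translation": [18,-61.5,88],"angular": [-14.1,-9.7,32.2],"hand": 54},
  {"translation": [18,-61.5,88],"angular": [-14.1,-9.7,32.2],"hand": 54},
])

```text
t: 8.35
eef_pos: [0.5265, 0.2327, 0.1787]
tool_rot: [3.139, 0.002, -1.05]
wrist_force: [0.3, -0.5, -0.1]
opening: 0.0541
```

Run:
```python
from h import *
s=st();im=shot("top","g_t");crop(im,(120,150,270,280),5,"g_tc");im=shot("side","g_s");crop(im,(130,50,320,200),4,"g_sc")
R=Rgrip(0);G=bp(.022,.035,.096,1)
move(G,R,s);
```

```text
t 8.35 pos [0.5265 0.2327 0.1787] rot [ 1.798e+02  1.000e-01 -6.020e+01] q [0.22 0.36 1.57 0.   1.22 1.27] F [ 0.3 -0.5 -0.1] op 54.1
translation [0.9, 0.5, 58.3] angular [0.2, 0.1, 0.1] rows>= 1.2
```

View pics/g_tc.png

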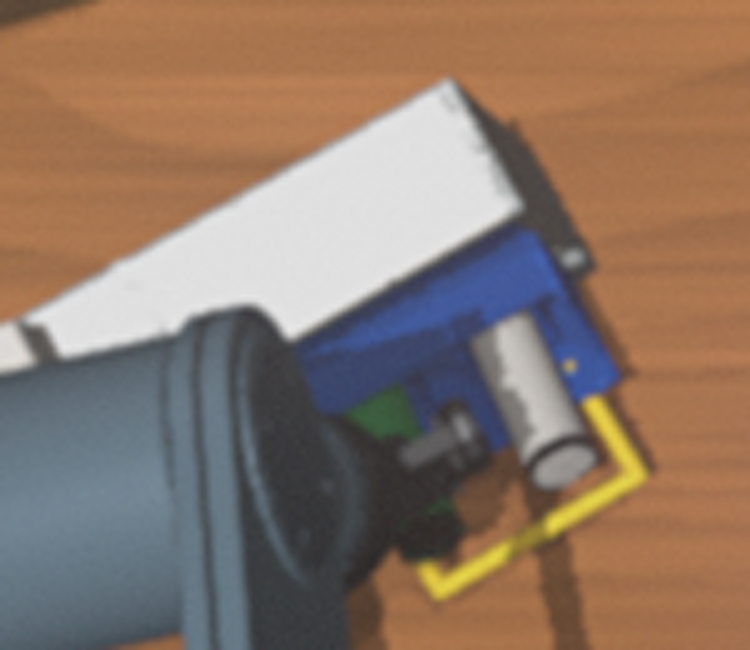

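View pics/g_sc.png

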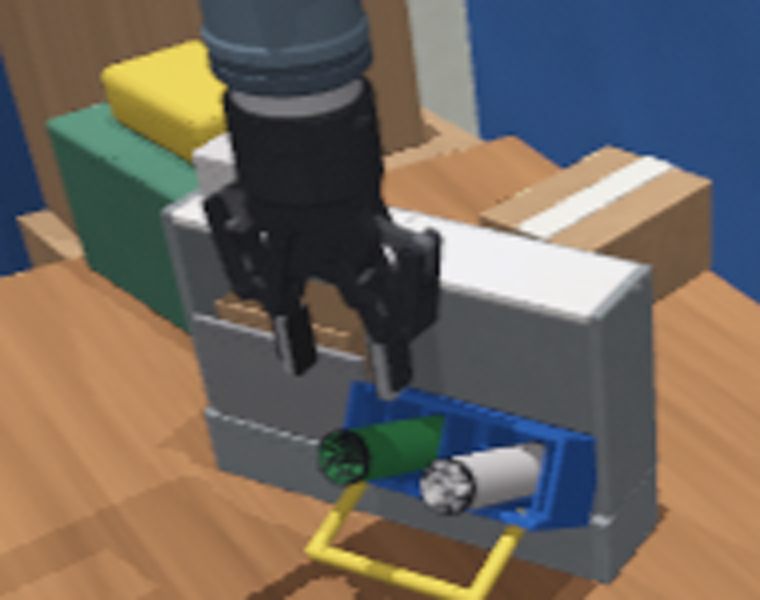

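drive_tool([
  {"translation": [1,0.5,30],"angular": [0.2,0,0],"hand": 54},
  {"translation": [1,0.5,50],"angular": [0.2,0,0],"hand": 54},
  {"translation": [1,0.5,58],"angular": [0.2,0,0],"hand": 54},
  {"translation": [1,0.5,58],"angular": [0.2,0,0],"hand": 54},
  {"translation": [1,0.5,58],"angular": [0.2,0,0],"hand": 26},
  {"translation": [1,0.5,58],"angular": [0.2,0,0],"hand": 26},
  {"translation": [1,0.5,58],"angular": [0.2,0,0],"hand": 26},
  {"translation": [1,0.5,58],"angular": [0.2,0,0],"hand": 26},
  {"translation": [1,0.5,58],"angular": [0.2,0,0],"hand": 26},
], newtons=60)

```text
t: 9.35
eef_pos: [0.5265, 0.2314, 0.1229]
tool_rot: [-3.137, 0.0, -1.049]
wrist_force: [-0.4, -0.9, 6.3]
opening: 0.0298
```

Run:
```python
from h import *
s=st();im=shot("side","i_s");crop(im,(130,50,320,200),4,"i_sc")
R=Rgrip(0);G=np.array(s["eef_pos"])
print((bp(0,0,.1,1)-bp(0,0,0,1)))
ax=(bp(0,0,1,1)-bp(0,0,0,1));nx=(bp(1,0,0,1)-bp(0,0,0,1))
move(G+.002*nx+.01*ax,R,s);move(G+.003*nx+.085*ax,R,s);
```

```text
t 9.35 pos [0.5265 0.2314 0.1229] rot [-179.8    0.   -60.1] q [0.22 0.41 1.64 0.   1.09 1.27] F [-0.4 -0.9  6.3] op 29.8
[-0.07309282 -0.04169141  0.05403023]
translation [-0.0, 7.3, -7.1] angular [-0.2, 0.0, 0.2] rows>= 0.2
translation [-0.2, 69.7, -48.7] angular [-0.2, 0.0, 0.2] rows>= 1.7
```

View pics/i_sc.png

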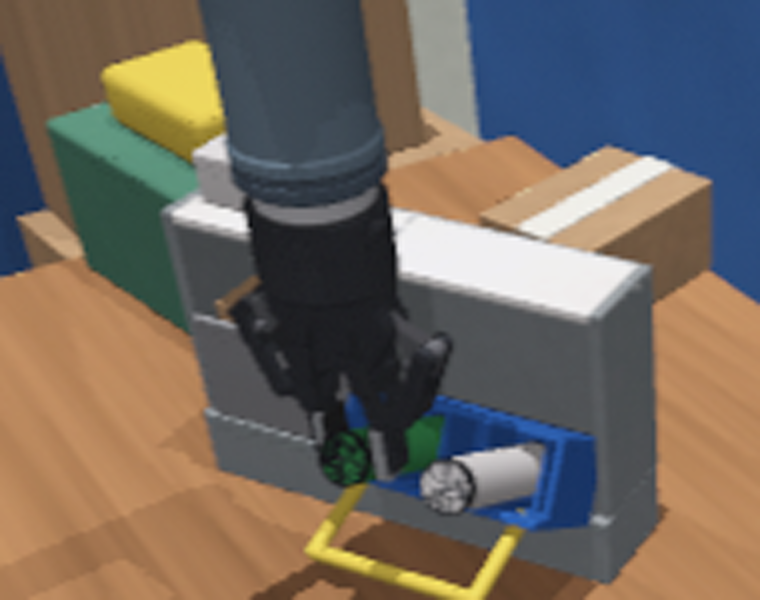

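drive_tool([
  {"translation": [0,3,-3.5],"angular": [0,0,0],"hand": 26},
  {"translation": [0,7,-7],"angular": [0,0,0],"hand": 26},
  {"translation": [0,15,-12.5],"angular": [0,0,0],"hand": 26},
  {"translation": [0,25,-19],"angular": [0,0,0],"hand": 26},
  {"translation": [0,35,-26],"angular": [0,0,0],"hand": 26},
  {"translation": [0,45,-32],"angular": [0,0,0],"hand": 26},
  {"translation": [0,57,-40],"angular": [0,0,0],"hand": 26},
  {"translation": [0,70,-49],"angular": [0,0,0],"hand": 26},
  {"translation": [0,80,-60],"angular": [0,0,0],"hand": 26},
  {"translation": [0,90,-75],"angular": [0,0,0],"hand": 26},
  {"translation": [0,100,-90],"angular": [0,0,0],"hand": 26},
])

```text
t: 10.5
eef_pos: [0.4386, 0.1809, 0.2136]
tool_rot: [-3.137, 0.0, -1.049]
wrist_force: [-0.3, 0.2, -2.5]
opening: 0.0301
```

Run:
```python
from h import *
s=st();im=shot("side","j_s");crop(im,(100,50,320,220),3.5,"j_sc");im=shot("top","j_t");crop(im,(120,150,290,290),4.5,"j_tc")
```

```text
t 10.5 pos [0.4386 0.1809 0.2136] rot [-179.7    0.   -60.1] q [0.15 0.15 1.76 0.   1.23 1.2 ] F [-0.3  0.2 -2.5] op 30.1
```

View pics/j_sc.png

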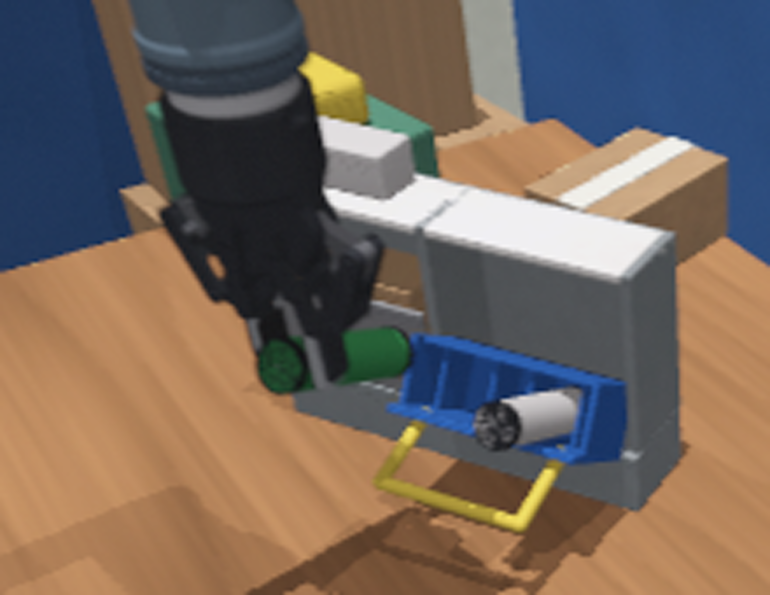

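View pics/j_tc.png

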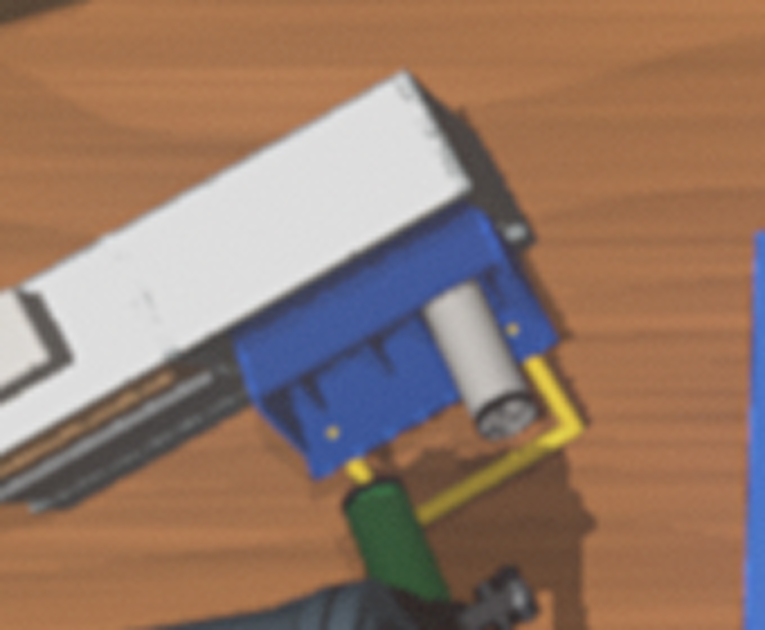

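Run:
```python
from h import *
s=arm.sense();R=Rgrip(33,-1,np.radians(-15))
move([.42,.10,.26],R,s);move([.493,-.035,.10],R,s)
```

```text
translation [60.6, 57.0, -45.4] angular [30.8, 13.0, 43.5] rows>= 6.4
translation [213.8, 62.2, 114.8] angular [30.8, 13.0, 43.5] rows>= 6.4
```

drive_tool([
  {"translation": [0,10,-20],"angular": [3,1.3,4.3],"hand": 26},
  {"translation": [10,25,-35],"angular": [6,2.6,8.6],"hand": 26},
  {"translation": [25,40,-45],"angular": [9,4,13],"hand": 26},
  {"translation": [42,50,-45],"angular": [12,5.2,17.4],"hand": 26},
  {"translation": [60,57,-45],"angular": [15,6.5,22],"hand": 26},
  {"translation": [85,58,-25],"angular": [18.5,7.8,26],"hand": 26},
  {"translation": [110,59,0],"angular": [21.5,9,30.5],"hand": 26},
  {"translation": [135,60,25],"angular": [24.6,10.4,35],"hand": 26},
  {"translation": [160,61,55],"angular": [27.7,11.7,39],"hand": 26},
  {"translation": [185,62,85],"angular": [30.8,13,43.5],"hand": 26},
  {"translation": [205,62,105],"angular": [30.8,13,43.5],"hand": 26},
  {"translation": [214,62,115],"angular": [30.8,13,43.5],"hand": 26},
  {"translation": [214,62,115],"angular": [30.8,13,43.5],"hand": 26},
])

```text
t: 11.9
eef_pos: [0.4946, -0.0382, 0.1156]
tool_rot: [-2.59, 0.004, -1.832]
wrist_force: [1.0, 0.2, -2.0]
opening: 0.0301
```

Run:
```python
from h import *
s=st();im=shot("side","k_s");crop(im,(190,150,420,340),3.4,"k_sc");im=shot("top","k_t");crop(im,(230,150,410,300),4.2,"k_tc")
```

```text
t 11.9 pos [ 0.4946 -0.0382  0.1156] rot [-148.4    0.2 -105. ] q [-0.33  0.09  2.28  0.18  0.22  1.33] F [ 1.   0.2 -2. ] op 30.1
```

View pics/k_sc.png

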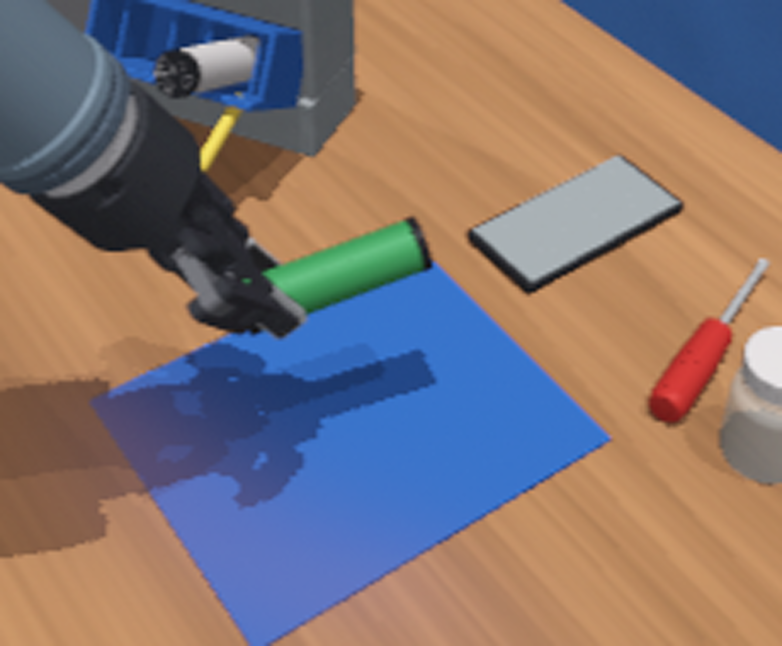

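View pics/k_tc.png

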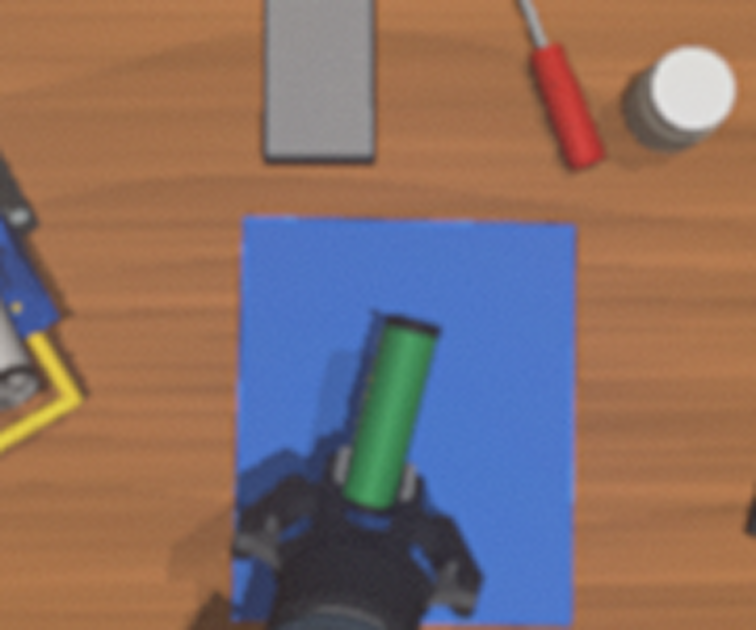

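Run:
```python
from h import *
s=arm.sense();R=Rgrip(33,-1,np.radians(80))
move([.50,-.095,.12],R,s)
print(proj("side",[.5,-.095,.12]))
```

```text
translation [54.6, -20.0, 7.4] angular [0.8, -50.6, -80.3] rows>= 11.0
[[287.48755784 251.67219916]]
```

drive_tool([
  {"translation": [5,-2,-5],"angular": [0,-4,-6.4],"hand": 26},
  {"translation": [10,-4,-10],"angular": [0,-8,-12.8],"hand": 26},
  {"translation": [15,-6,-15],"angular": [0,-12,-19],"hand": 26},
  {"translation": [20,-8,-15],"angular": [0,-16,-25.4],"hand": 26},
  {"translation": [25,-10,-15],"angular": [0,-20,-32],"hand": 26},
  {"translation": [30,-12,-15],"angular": [0,-24,-38],"hand": 26},
  {"translation": [35,-14,-12],"angular": [0.5,-28,-44.5],"hand": 26},
  {"translation": [40,-16,-8],"angular": [0.6,-32,-51],"hand": 26},
  {"translation": [45,-17,-4],"angular": [0.7,-36,-57],"hand": 26},
  {"translation": [48,-18,0],"angular": [0.8,-40,-63.5],"hand": 26},
  {"translation": [51,-19,3],"angular": [0.8,-44,-70],"hand": 26},
  {"translation": [54,-20,6],"angular": [0.8,-48,-76],"hand": 26},
  {"translation": [54.6,-20,7.5],"angular": [0.8,-50.6,-80.3],"hand": 26},
  {"translation": [54.6,-20,7.5],"angular": [0.8,-50.6,-80.3],"hand": 26},
  {"translation": [54.6,-20,7.5],"angular": [0.8,-50.6,-80.3],"hand": 26},
])

```text
t: 13.5
eef_pos: [0.5004, -0.0947, 0.1198]
tool_rot: [-2.568, 0.001, -0.173]
wrist_force: [-0.4, 0.2, -2.0]
opening: 0.0298
```

Run:
```python
from h import *
s=st();im=shot("side","l_s");crop(im,(190,150,420,340),3.4,"l_sc");im=shot("top","l_t");crop(im,(230,150,410,300),4.2,"l_tc")
move([.50,-.095,.021],Rgrip(33,-1,np.radians(80)),s)
```

```text
t 13.5 pos [ 0.5004 -0.0947  0.1198] rot [-147.1    0.    -9.9] q [-0.74  0.44  1.77  0.49  1.3  -0.79] F [-0.4  0.2 -2. ] op 29.8
translation [-0.3, 53.9, 82.8] angular [0.1, 0.1, 0.0] rows>= 2.0
```

View pics/l_sc.png

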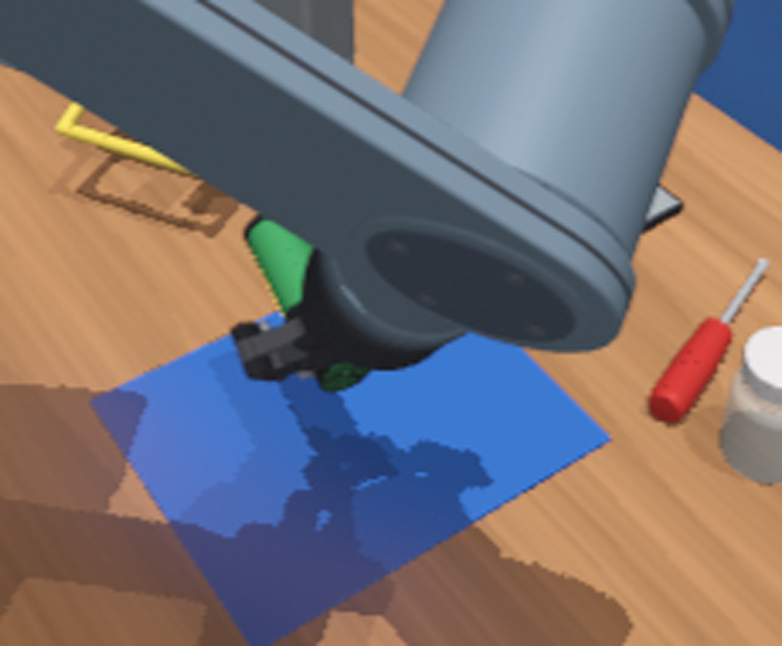

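View pics/l_tc.png

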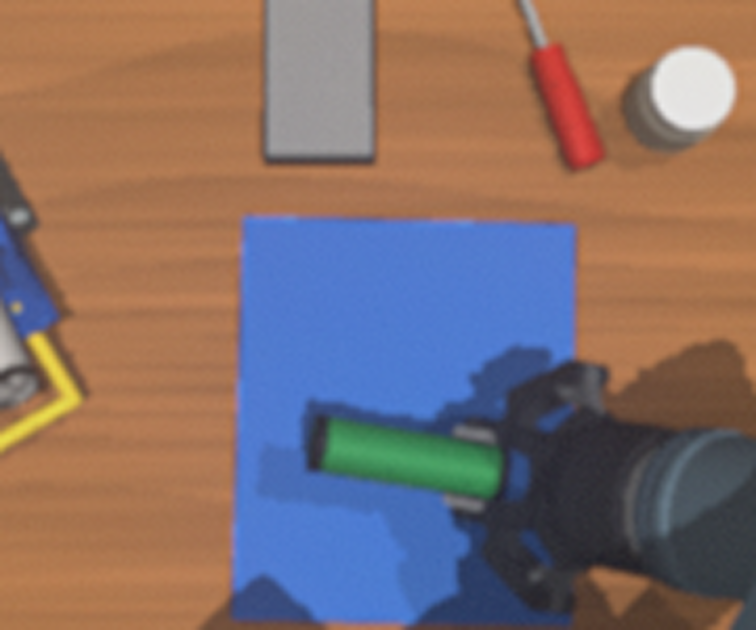

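drive_tool([
  {"translation": [0,15,23],"angular": [0,0,0],"hand": 26},
  {"translation": [0,33,50],"angular": [0,0,0],"hand": 26},
  {"translation": [0,45,69],"angular": [0,0,0],"hand": 26},
  {"translation": [0,50,77],"angular": [0,0,0],"hand": 26},
  {"translation": [0,50,77],"angular": [0,0,0],"hand": 26},
  {"translation": [0,50,77],"angular": [0,0,0],"hand": 26},
])

```text
t: 14.2
eef_pos: [0.4996, -0.0944, 0.0291]
tool_rot: [-2.567, 0.001, -0.176]
wrist_force: [1.2, -0.0, -1.1]
opening: 0.0298
```

Run:
```python
from h import *
s=st();print(np.round(s["torque"],2));im=shot("side","m_s");crop(im,(190,150,420,340),3.4,"m_sc");im=shot("top","m_t");crop(im,(230,150,410,300),4.2,"m_tc")
```

```text
t 14.2 pos [ 0.4996 -0.0944  0.0291] rot [-147.1    0.   -10.1] q [-0.74  0.57  1.83  0.53  1.13 -0.89] F [ 1.2 -0.  -1.1] op 29.8
[-0.51  0.06  0.02]
```

View pics/m_sc.png

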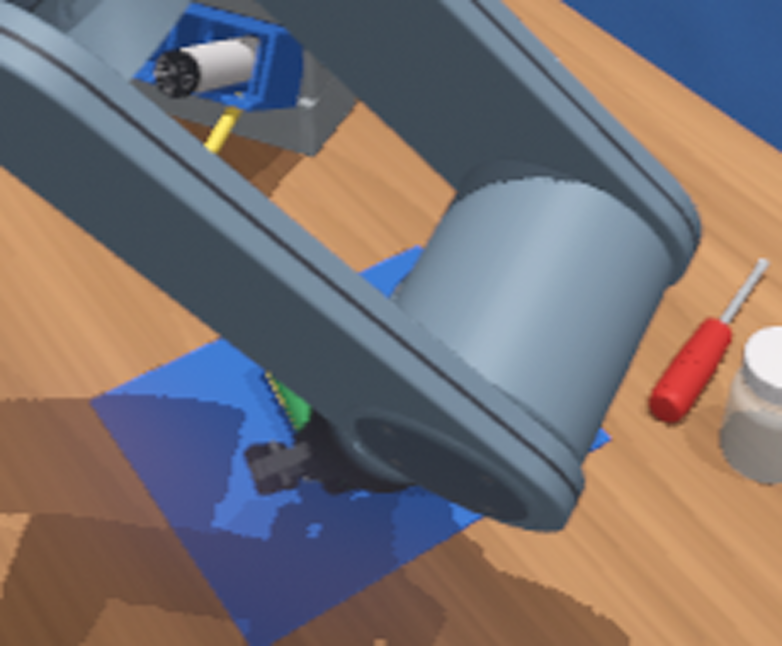

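View pics/m_tc.png

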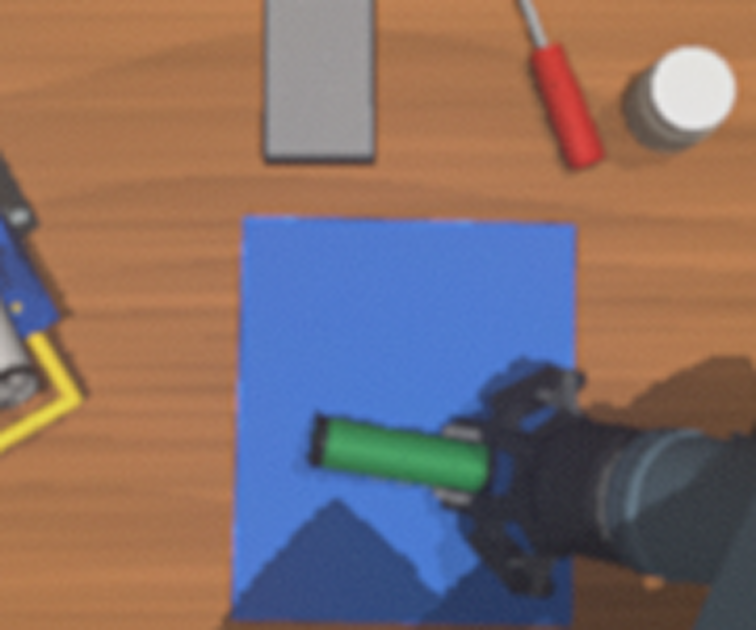

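drive_tool([
  {"translation": [0,1.1,1.7],"angular": [0,0,0],"hand": 26},
  {"translation": [0,2.2,3.4],"angular": [0,0,0],"hand": 26},
  {"translation": [0,2.7,4.2],"angular": [0,0,0],"hand": 26},
  {"translation": [0,2.7,4.2],"angular": [0,0,0],"hand": 26},
])

```text
t: 14.7
eef_pos: [0.5007, -0.095, 0.0256]
tool_rot: [-2.567, -0.002, -0.176]
wrist_force: [-0.5, -0.3, 7.2]
opening: 0.03
```

Run:
```python
from h import *
s=st();print(np.round(s["torque"],2))
```

```text
t 14.7 pos [ 0.5007 -0.095   0.0256] rot [-1.471e+02 -1.000e-01 -1.010e+01] q [-0.74  0.58  1.83  0.54  1.12 -0.9 ] F [-0.5 -0.3  7.2] op 30.0
[0.02 0.12 0.1 ]
```

drive_tool([
  {"translation": [0,0.5,1],"angular": [0,0,0],"hand": 26},
  {"translation": [0,0.5,1],"angular": [0,0,0],"hand": 26},
  {"translation": [0,0.5,1],"angular": [0,0,0],"hand": 33},
  {"translation": [0,0.5,1],"angular": [0,0,0],"hand": 38},
  {"translation": [0,0.5,1],"angular": [0,0,0],"hand": 48},
  {"translation": [0,0.5,1],"angular": [0,0,0],"hand": 50},
], newtons=20)

```text
t: 15.3
eef_pos: [0.5007, -0.0948, 0.0244]
tool_rot: [-2.567, -0.002, -0.176]
wrist_force: [-0.3, -0.1, -0.1]
opening: 0.0502
```

Run:
```python
from h import *
s=st();im=shot("top","n_t");crop(im,(230,150,410,300),4.2,"n_tc")
```

```text
t 15.3 pos [ 0.5007 -0.0948  0.0244] rot [-1.471e+02 -1.000e-01 -1.010e+01] q [-0.74  0.58  1.83  0.54  1.12 -0.9 ] F [-0.3 -0.1 -0.1] op 50.2
```

View pics/n_tc.png

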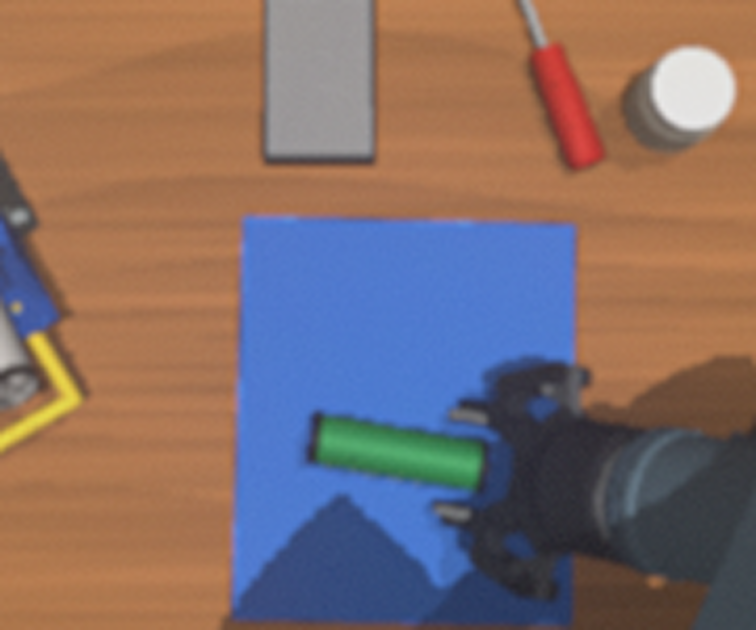

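drive_tool([
  {"translation": [0,0,-30],"angular": [0,0,0],"hand": 54},
  {"translation": [0,0,-70],"angular": [0,0,0],"hand": 54},
  {"translation": [0,0,-110],"angular": [0,0,0],"hand": 54},
  {"translation": [0,-20,-130],"angular": [-8,0,0],"hand": 54},
  {"translation": [0,-40,-140],"angular": [-16,0,0],"hand": 54},
  {"translation": [0,-40,-140],"angular": [-24,0,0],"hand": 54},
  {"translation": [0,-40,-140],"angular": [-33,0,0],"hand": 54},
  {"translation": [0,-40,-140],"angular": [-33,0,0],"hand": 54},
])

```text
t: 16.15
eef_pos: [0.4934, -0.1334, 0.1647]
tool_rot: [3.137, -0.004, -0.17]
wrist_force: [0.2, 1.0, -0.8]
opening: 0.054
```

```bash
cat >> h.py <<'E'
def stick(c="top",zc=.020,roi=None,im=None,z_strip=None,tag=None):
    "centre/axis of the green stick from colour, and strip pixels"
    im=arm.grab_frame(c) if im is None else im
    hsv=cv2.cvtColor(im,cv2.COLOR_RGB2HSV)
    g=cv2.inRange(hsv,(45,90,30),(85,255,255));ye=cv2.inRange(hsv,(18,90,90),(38,255,255))
    for m in(g,ye):
        if roi:
            k=np.zeros_like(m);k[roi[1]:roi[3],roi[0]:roi[2]]=1;m*=k
    return im,g,ye
E
python3 - <<'E'
from h import *
s=st();im=shot("side","o_s");crop(im,(190,150,420,340),3.4,"o_sc");im=shot("top","o_t");crop(im,(230,150,410,300),4.2,"o_tc")
K,R,t=cal("top")
im,g,ye=stick("top",roi=(280,200,370,300),im=im)
v,u=np.nonzero(g);print(len(u),(ye>0).sum());P=onplane("top",np.c_[u,v],.030);m,a,w=pca(P);print(m,a,w)
for c in("top","side"):
    K,R,t=cal(c)
    r=arm.mark_of("pack_center",c);print([(np.round(R.T@(np.array(d["location"])-t),3).tolist(),round(d["score"],2)) for d in r[:2]])
E
```

```text
t 16.15 pos [ 0.4934 -0.1334  0.1647] rot [179.8  -0.2  -9.7] q [-0.48  0.26  1.75 -0.    1.13 -0.31] F [ 0.2  1.  -0.8] op 54.0
407 0
[ 0.50786322 -0.05477301] 78.86502159144084 [0.02691417 0.09708273]
[([0.508, -0.055, 0.022], 0.75), ([0.766, -0.013, 0.004], 0.42)]
[([0.509, -0.056, 0.016], 0.56)]
```

View pics/o_sc.png

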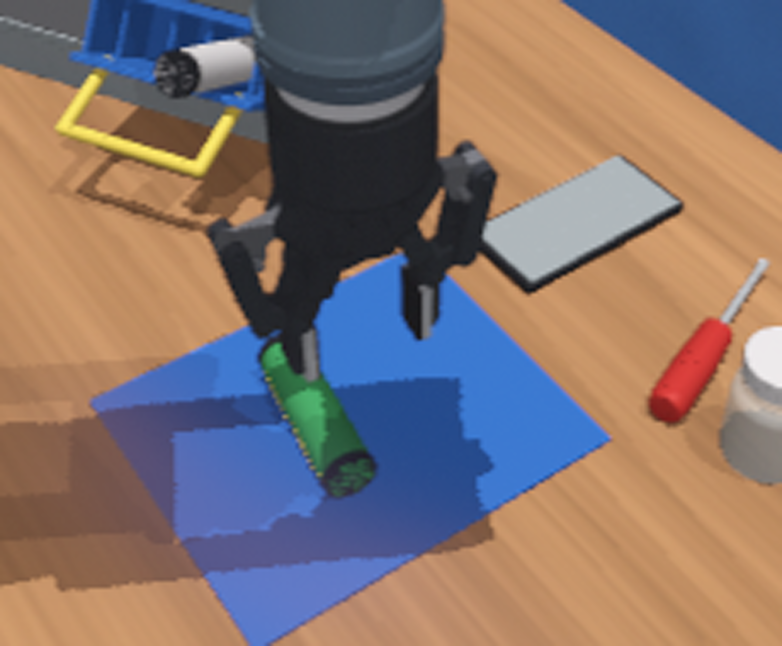

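View pics/o_tc.png

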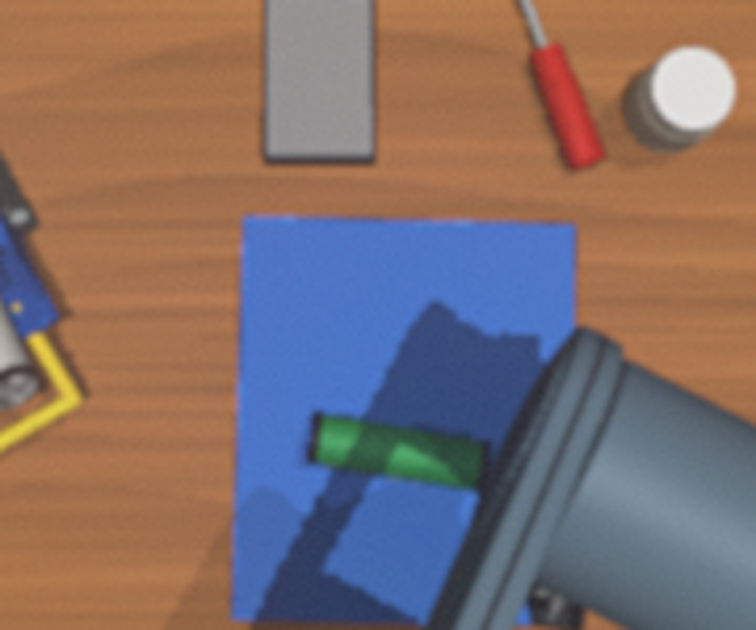

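Run:
```python
from h import *
s=arm.sense();R=Rgrip(0,-1,np.radians(79))
move([.508,-.055,.08],R,s);move([.508,-.055,.023],R,s)
```

```text
translation [0.6, -83.3, 83.2] angular [-0.0, -0.0, 0.9] rows>= 2.4
translation [0.6, -83.2, 140.2] angular [-0.0, -0.0, 0.9] rows>= 3.3
```

drive_tool([
  {"translation": [0.6,-40,20],"angular": [0,0,0.9],"hand": 56},
  {"translation": [0.6,-83,60],"angular": [0,0,0.9],"hand": 56},
  {"translation": [0.6,-83,100],"angular": [0,0,0.9],"hand": 56},
  {"translation": [0.6,-83,130],"angular": [0,0,0.9],"hand": 56},
  {"translation": [0.6,-83,140],"angular": [0,0,0.9],"hand": 56},
  {"translation": [0.6,-83,140],"angular": [0,0,0.9],"hand": 56},
  {"translation": [8,-83,140],"angular": [0,0,0.9],"hand": 56},
  {"translation": [12,-83,140],"angular": [0,0,0.9],"hand": 56},
  {"translation": [16,-83,140],"angular": [0,0,0.9],"hand": 56},
  {"translation": [20,-83,140],"angular": [0,0,0.9],"hand": 56},
  {"translation": [24,-83,140],"angular": [0,0,0.9],"hand": 56},
  {"translation": [28,-83,140],"angular": [0,0,0.9],"hand": 56},
  {"translation": [28,-83,140],"angular": [0,0,0.9],"hand": 56},
])

```text
t: 17.65
eef_pos: [0.5357, -0.0601, 0.0233]
tool_rot: [-3.141, -0.002, -0.192]
wrist_force: [-0.3, 0.1, -0.8]
opening: 0.0564
```

Run:
```python
from h import *
s=st();im=shot("side","p_s");crop(im,(190,150,420,340),3.4,"p_sc");im=shot("top","p_t");crop(im,(230,150,410,300),4.2,"p_tc")
```

```text
t 17.65 pos [ 0.5357 -0.0601  0.0233] rot [-1.8e+02 -1.0e-01 -1.1e+01] q [-0.32  0.49  1.82  0.    0.84 -0.13] F [-0.3  0.1 -0.8] op 56.4
```

View pics/p_sc.png

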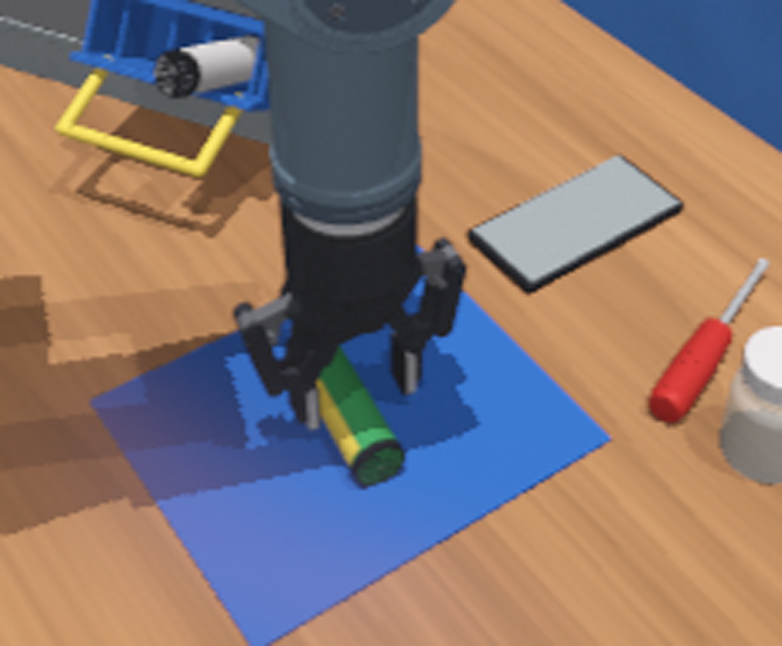

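View pics/p_tc.png

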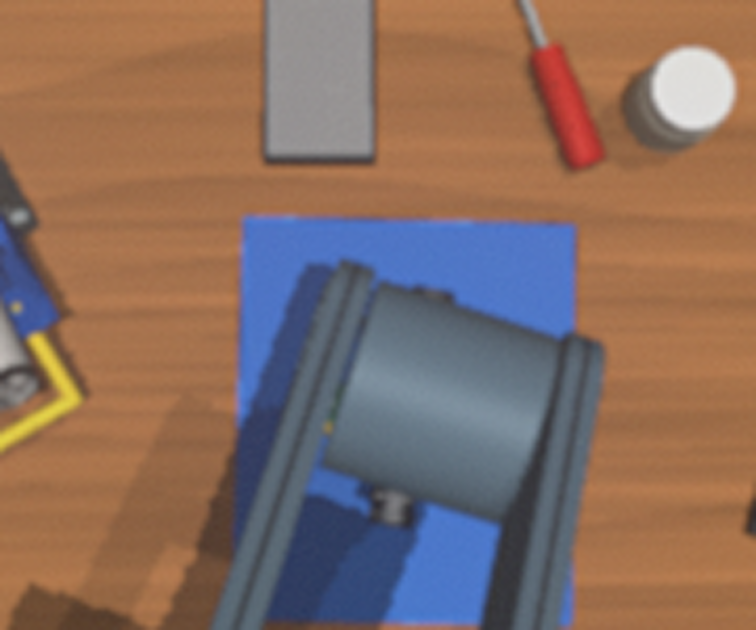

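```bash
cat >> h.py <<'E'
def ang(c,im,cen,yaw,roi,zc=.020,r=.016,half=.05,save=None):
    "angles (deg from up, + toward left of axis dir) of yellow/green pixels on cylinder"
    hsv=cv2.cvtColor(im,cv2.COLOR_RGB2HSV);K,R,t=cal(c);o=-R.T@t
    a=np.array([np.cos(yaw),np.sin(yaw),0]);l=np.array([-a[1],a[0],0]);C=np.r_[cen[:2],zc]
    vv,uu=np.mgrid[roi[1]:roi[3],roi[0]:roi[2]];uv=np.c_[uu.ravel(),vv.ravel()]
    d=(R.T@np.linalg.inv(K)@np.c_[uv,np.ones(len(uv))].T).T;d/=np.linalg.norm(d,axis=1)[:,None]
    w=o-C;p=lambda x:np.stack([x@l,x[...,2]],-1)
    dp,wp=p(d),p(w);A=(dp**2).sum(1);B=dp@wp;D=B*B-A*((wp**2).sum()-r*r);ok=D>0
    s=(-B-np.sqrt(np.where(ok,D,0)))/A;X=w+d*s[:,None];ok&=np.abs(X@a)<half
    an=np.degrees(np.arctan2(X@l,X[:,2]));h=hsv[uv[:,1],uv[:,0]].astype(int)
    ye=ok&(h[:,0]>=15)&(h[:,0]<=36)&(h[:,1]>90)&(h[:,2]>60);gr=ok&(h[:,0]>=40)&(h[:,0]<=88)&(h[:,1]>80)
    return an,ye,gr,X@a,ok
def hist(an,ye,gr):
    for b in range(-120,121,6):
        k=(an>=b)&(an<b+6)
        if (k&(ye|gr)).sum(): print(b,int((k&ye).sum()),int((k&gr).sum()))
E
python3 - <<'E'
from h import *
im=cv2.imread("pics/p_s.png")[:,:,::-1].copy()
an,ye,gr,x,ok=ang("side",im,[.5237,-.0577],np.radians(79),(270,240,320,300));hist(an,ye,gr)
im=cv2.imread("pics/o_s.png")[:,:,::-1].copy()
an,ye,gr,x,ok=ang("side",im,[.508,-.055],np.radians(79),(250,240,320,310));print();hist(an,ye,gr)
E
```

```text
-72 0 3
-66 0 5
-60 0 3
-54 0 12
-48 0 11
-42 0 13
-36 0 15
-30 0 17
-24 0 18
-18 0 19
-12 0 20
-6 0 21
0 0 23
6 0 22
12 0 23
18 14 6
24 21 0
30 20 0
36 17 0
42 16 0
48 12 0
54 12 0
60 2 0

-72 0 2
-66 0 3
-60 0 6
-54 0 9
-48 0 11
-42 0 12
-36 0 13
-30 0 13
-24 0 18
-18 0 16
-12 0 18
-6 0 22
0 0 23
6 0 27
12 0 32
18 0 33
24 0 31
30 0 29
36 0 31
42 0 27
48 0 26
54 0 23
60 0 21
66 0 17
72 1 9
78 1 2
```

drive_tool([
  {"translation": [4,0,0],"angular": [0,0,0],"hand": 56},
  {"translation": [7.5,0,0],"angular": [0,0,0],"hand": 56},
  {"translation": [10,0,0],"angular": [0,0,0],"hand": 56},
  {"translation": [11.2,0,0],"angular": [0,0,0],"hand": 56},
  {"translation": [11.2,0,0],"angular": [0,0,0],"hand": 56},
  {"translation": [8,0,0],"angular": [0,0,0],"hand": 56},
  {"translation": [3,0,0],"angular": [0,0,0],"hand": 56},
  {"translation": [-1,0,0],"angular": [0,0,0],"hand": 56},
  {"translation": [-1,0,0],"angular": [0,0,0],"hand": 56},
])

```text
t: 18.65
eef_pos: [0.5329, -0.0594, 0.023]
tool_rot: [-3.141, 0.001, -0.192]
wrist_force: [-0.1, 0.1, 0.0]
opening: 0.0559
```

Run:
```python
from h import *
s=st();im=shot("side","q_s");crop(im,(190,150,420,340),3.4,"q_sc")
for dx in(-.003,0,.003):
    an,ye,gr,x,ok=ang("side",im,[.535+dx,-.0598],np.radians(79),(270,230,330,310));print(dx);a=np.sort(an[ye]);print(len(a),np.percentile(a,[2,50,98]),a.mean())
hist(an,ye,gr)
```

```text
t 18.65 pos [ 0.5329 -0.0594  0.023 ] rot [-179.9    0.   -11. ] q [-0.32  0.49  1.82  0.    0.83 -0.13] F [-0.1  0.1  0. ] op 55.9
-0.003
218 [-25.50584495   2.94849215  29.57768697] 2.7220825224919327
0
218 [-12.89388725  13.16165998  40.22396798] 13.409673008536089
0.003
218 [-1.7809575  23.24143506 51.82651104] 23.922720814597724
-72 0 1
-60 0 3
-54 0 5
-48 0 12
-42 0 14
-36 0 16
-30 0 19
-24 0 20
-18 0 23
-12 0 22
-6 11 13
0 24 1
6 28 0
12 24 1
18 25 1
24 24 0
30 22 1
36 23 1
42 20 1
48 17 2
54 0 16
60 0 17
66 0 16
72 0 13
78 0 11
84 0 7
90 0 1
102 0 1
```

View pics/q_sc.png

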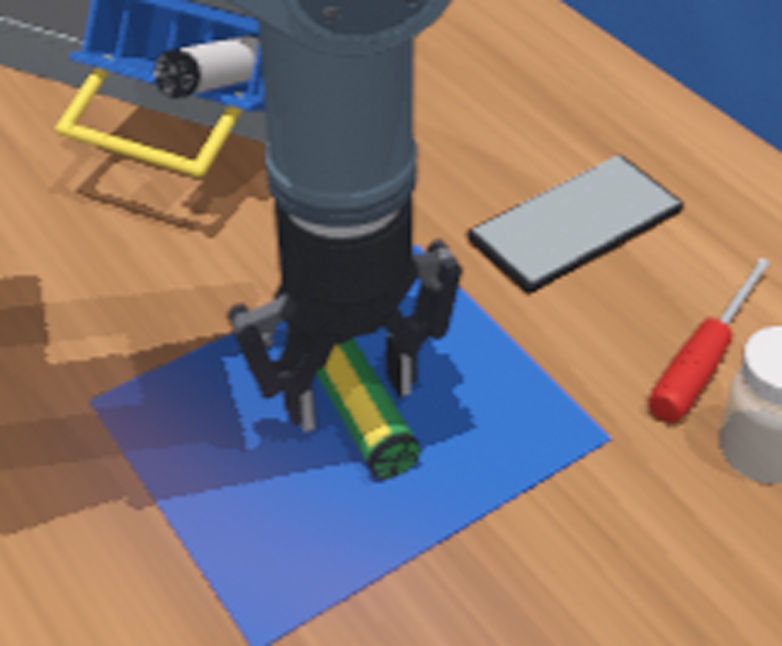

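drive_tool([
  {"translation": [0,0,-30],"angular": [0,0,0],"hand": 56},
  {"translation": [0,0,-70],"angular": [0,0,0],"hand": 56},
  {"translation": [-40,0,-110],"angular": [0,0,0],"hand": 56},
  {"translation": [-90,0,-130],"angular": [0,0,0],"hand": 56},
  {"translation": [-140,0,-140],"angular": [0,0,0],"hand": 56},
  {"translation": [-160,0,-140],"angular": [0,0,0],"hand": 56},
  {"translation": [-160,0,-140],"angular": [0,0,0],"hand": 56},
])

```text
t: 19.4
eef_pos: [0.3727, -0.0278, 0.1634]
tool_rot: [-3.141, 0.001, -0.192]
wrist_force: [1.4, -0.1, -0.2]
opening: 0.0558
```

```bash
cat >> h.py <<'E'
from scipy.optimize import minimize
def fit(c,im,cen,yaw,roi,zc=.02,verbose=True):
    "fit lateral/axial offset+yaw of the coloured part (silhouette) then strip angle"
    hsv=cv2.cvtColor(im,cv2.COLOR_RGB2HSV)
    def cost(p,full=False):
        y=yaw+p[2];a=np.array([np.cos(y),np.sin(y)]);l=np.array([-a[1],a[0]]);ce=np.array(cen[:2])+p[0]*l+p[1]*a
        # soft IoU on rendered subpixel? count
        an,ye,gr,x,ok=ang(c,im,ce,y,roi,zc,half=p[3])
        h=hsv[roi[1]:roi[3],roi[0]:roi[2]].reshape(-1,3).astype(int)
        col=(h[:,0]>=15)&(h[:,0]<=88)&(h[:,1]>80)&(h[:,2]>40)
        if full: return ce,y,an,ye,gr
        return (col^ok).sum()/1.0
    best=None
    for l0 in np.arange(-.008,.0081,.002):
      for a0 in(-.004,0,.004):
        p=minimize(cost,[l0,a0,0,.049],method="Nelder-Mead",options=dict(initial_simplex=np.array([l0,a0,0,.049])+np.vstack([np.zeros(4),np.diag([.002,.003,.05,.003])])))
        if best is None or p.fun<best.fun: best=p
    ce,y,an,ye,gr=cost(best.x,True)
    if verbose: print(c,"cost",best.fun,"cen",np.round(ce,4),"yaw",round(np.degrees(y),1),"half",round(best.x[3],3),"strip mean",round(an[ye].mean(),1),np.round(np.percentile(an[ye],[3,97]),1),ye.sum())
    return ce,y,an,ye,gr
E
python3 - <<'E'
from h import *
s=st();im=shot("side","r_s");crop(im,(190,150,420,340),3.4,"r_sc")
it=shot("top","r_t");crop(it,(280,190,380,280),7,"r_tc")
fit("side",im,[.532,-.059],np.radians(79),(255,225,340,305))
fit("top",it,[.532,-.059],np.radians(79),(285,210,370,285))
E
```

```text
t 19.4 pos [ 0.3727 -0.0278  0.1634] rot [-1.799e+02  1.000e-01 -1.100e+01] q [-0.38  0.02  2.04  0.    1.09 -0.18] F [ 1.4 -0.1 -0.2] op 55.8
side cost 117.0 cen [ 0.5379 -0.0595] yaw 79.3 half 0.05 strip mean 24.9 [-1.2 51.9] 275Traceback (most recent call last):
  File "<stdin>", line 5, in <module>
  File "h.py", line 76, in fit
    p=minimize(cost,[l0,a0,0,.049],method="Nelder-Mead",options=dict(initial_simplex=np.array([l0,a0,0,.049])+np.vstack([np.zeros(4),np.diag([.002,.003,.05,.003])])))
    res = _minimize_neldermead(fun, x0, args, callback, bounds=bounds,
                               **options)
    fxcc = func(xcc)
    fx = function(np.copy(x), *(wrapper_args + args))
  File "h.py", line 68, in cost
    an,ye,gr,x,ok=ang(c,im,ce,y,roi,zc,half=p[3])
                  ~~~^^^^^^^^^^^^^^^^^^^^^^^^^^^^
  File "h.py", line 47, in ang
    hsv=cv2.cvtColor(im,cv2.COLOR_RGB2HSV);K,R,t=cal(c);o=-R.T@t
                                                 ~~~^^^
  File "h.py", line 5, in cal
    K=arm.get_calibration(c);return np.array(K["intrinsics"]),np.array(K["R"]),np.array(K["t"])
ValueError: time passes only in moves, steps and waits
```

View pics/r_sc.png

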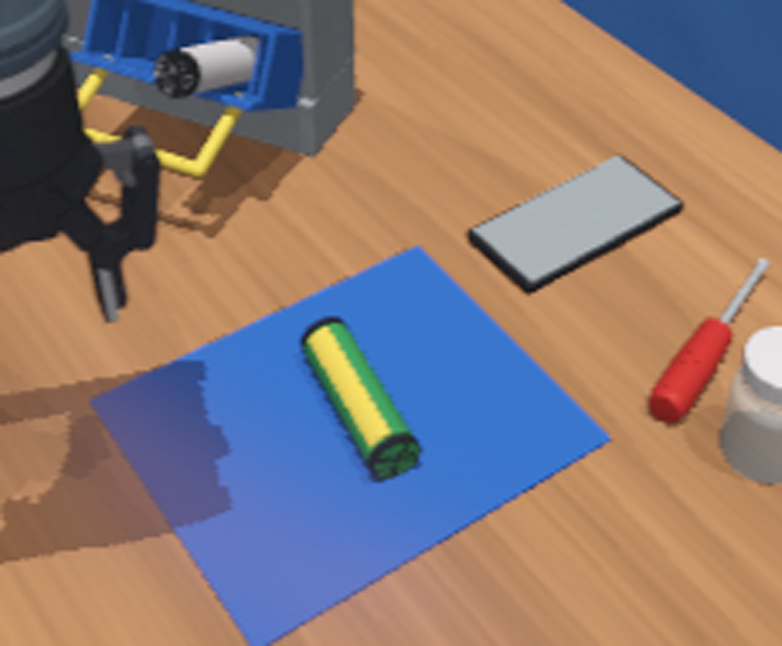

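View pics/r_tc.png

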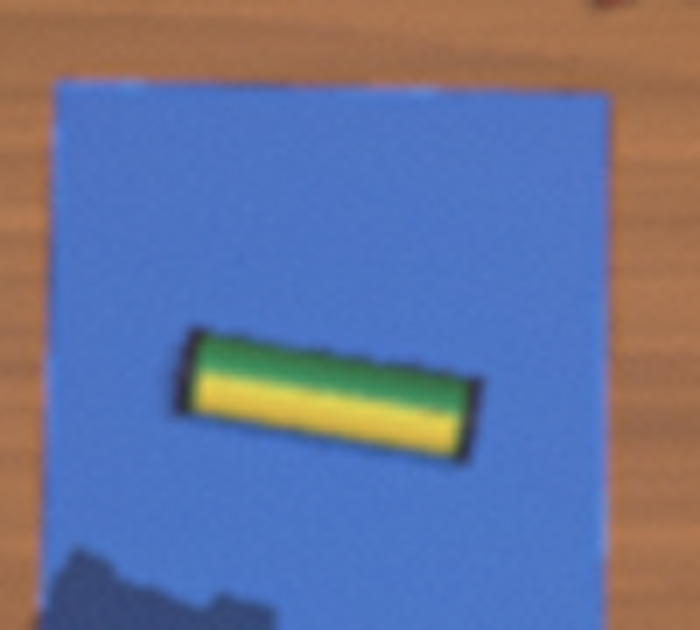

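```bash
python3 - <<'E'
import re
s=open("h.py").read()
s=s.replace('''def cal(c):
    K=''','''import functools
@functools.lru_cache(None)
def cal(c):
    K=''')
open("h.py","w").write(s)
E
python3 - <<'E'
from h import *
ld=lambda n:cv2.imread(f"pics/{n}.png")[:,:,::-1].copy()
fit("side",ld("r_s"),[.537,-.059],np.radians(79),(255,225,340,305))
fit("top",ld("r_t"),[.537,-.059],np.radians(79),(285,210,370,285))
E
```

```text
side cost 116.0 cen [ 0.5379 -0.0595] yaw 79.3 half 0.05 strip mean 25.0 [-1. 52.] 275
top cost 63.0 cen [ 0.5385 -0.0619] yaw 80.1 half 0.05 strip mean 35.4 [ 8.7 71.7] 203
```

Run:
```python
from h import *
ld=lambda n:cv2.imread(f"pics/{n}.png")[:,:,::-1].copy()
from scipy.ndimage import map_coordinates
def prof(n,c,cen,yaw,zc=.02,rng=.03):
    im=ld(n).astype(float);a=np.array([np.cos(yaw),np.sin(yaw),0]);C=np.r_[cen[:2],zc]
    p=proj(c,[C-.03*a,C+.03*a]);d=p[1]-p[0];d/=np.linalg.norm(d);nn=np.array([-d[1],d[0]])
    sc=np.linalg.norm(p[1]-p[0])/.06
    # perpendicular scale: pixels per m at depth
    K,R,t=cal(c);f=K[0,0]/(R@C+t)[2]/1000
    print(n,"px/mm",f,"n",nn)
    for o in np.arange(-22,23,1.):
        pts=np.array([p[0]+(p[1]-p[0])*k+nn*o*f for k in np.linspace(0,1,30)])
        v=[map_coordinates(im[:,:,j],[pts[:,1],pts[:,0]],order=1).mean() for j in range(3)]
        print(int(o),np.round(v).astype(int).tolist(),end=" | ")
    print()
prof("r_t","top",[.538,-.06],np.radians(79.5));prof("r_s","side",[.538,-.06],np.radians(79.5))
```

```text
r_t px/mm 0.38771050318611433 n [ 0.17469772 -0.98462211]
-22 [72, 113, 194] | -21 [69, 110, 188] | -20 [66, 105, 179] | -19 [66, 102, 166] | -18 [71, 101, 150] | -17 [83, 105, 133] | -16 [103, 114, 114] | -15 [127, 127, 96] | -14 [152, 141, 83] | -13 [173, 154, 76] | -12 [191, 166, 73] | -11 [203, 175, 73] | -10 [212, 181, 74] | -9 [217, 187, 75] | -8 [219, 191, 77] | -7 [220, 196, 78] | -6 [221, 200, 80] | -5 [220, 203, 83] | -4 [216, 205, 86] | -3 [205, 202, 89] | -2 [189, 197, 92] | -1 [168, 188, 95] | 0 [144, 178, 97] | 1 [120, 167, 98] | 2 [98, 158, 97] | 3 [81, 149, 95] | 4 [70, 143, 92] | 5 [64, 137, 89] | 6 [62, 133, 86] | 7 [60, 128, 83] | 8 [59, 123, 80] | 9 [58, 118, 77] | 10 [58, 113, 77] | 11 [57, 108, 81] | 12 [57, 103, 90] | 13 [58, 100, 106] | 14 [61, 99, 127] | 15 [65, 102, 150] | 16 [69, 106, 169] | 17 [72, 110, 183] | 18 [74, 114, 192] | 19 [76, 116, 197] | 20 [76, 116, 199] | 21 [77, 117, 199] | 22 [77, 117, 199] | 
r_s px/mm 0.4771404171512386 n [ 0.86375413 -0.50391348]
-22 [57, 108, 190] | -21 [55, 104, 185] | -20 [51, 98, 175] | -19 [46, 87, 158] | -18 [41, 77, 135] | -17 [38, 73, 107] | -16 [38, 80, 86] | -15 [42, 93, 74] | -14 [46, 106, 69] | -13 [51, 116, 71] | -12 [65, 127, 74] | -11 [99, 144, 78] | -10 [149, 165, 82] | -9 [190, 184, 86] | -8 [213, 197, 88] | -7 [226, 205, 91] | -6 [231, 209, 93] | -5 [235, 212, 95] | -4 [238, 215, 97] | -3 [240, 217, 98] | -2 [242, 219, 99] | -1 [243, 221, 100] | 0 [244, 222, 101] | 1 [245, 223, 102] | 2 [245, 223, 102] | 3 [239, 221, 101] | 4 [223, 213, 100] | 5 [193, 201, 99] | 6 [149, 187, 100] | 7 [106, 176, 101] | 8 [79, 169, 101] | 9 [71, 166, 100] | 10 [69, 163, 98] | 11 [68, 160, 96] | 12 [65, 155, 93] | 13 [62, 149, 90] | 14 [59, 141, 96] | 15 [56, 131, 118] | 16 [55, 123, 152] | 17 [55, 118, 180] | 18 [57, 117, 197] | 19 [58, 117, 203] | 20 [58, 118, 205] | 21 [58, 118, 205] | 22 [58, 118, 205] |
```

Run:
```python
from h import *
s=arm.sense();R=Rgrip(0,-1,np.radians(79.3));x=R[:,0];c=np.array([.537,-.06,.023])
for d,z in((3,.06),(3,0),(12,0),(17,0),(3,.04)): print(d,z);move(c+x*d/1000+[0,0,z],R,s)
```

```text
3 0.06
translation [166.0, -0.5, 81.2] angular [-0.0, -0.2, -0.3] rows>= 3.7
3 0
translation [165.8, -0.4, 141.2] angular [-0.0, -0.2, -0.3] rows>= 4.4
12 0
translation [174.8, -0.5, 141.2] angular [-0.0, -0.2, -0.3] rows>= 4.5
17 0
translation [179.8, -0.5, 141.2] angular [-0.0, -0.2, -0.3] rows>= 4.6
3 0.04
translation [165.9, -0.5, 101.2] angular [-0.0, -0.2, -0.3] rows>= 3.9
```

drive_tool([
  {"translation": [50,0,0],"angular": [0,0,0],"hand": 56},
  {"translation": [100,0,0],"angular": [0,0,0],"hand": 56},
  {"translation": [150,0,40],"angular": [0,0,0],"hand": 56},
  {"translation": [166,0,85],"angular": [0,0,0],"hand": 56},
  {"translation": [166,0,125],"angular": [0,0,0],"hand": 56},
  {"translation": [166,0,141],"angular": [0,0,0],"hand": 56},
  {"translation": [166,0,141],"angular": [0,0,0],"hand": 56},
  {"translation": [171,0,141],"angular": [0,0,0],"hand": 56},
  {"translation": [175,0,141],"angular": [0,0,0],"hand": 56},
  {"translation": [178,0,141],"angular": [0,0,0],"hand": 56},
  {"translation": [179.5,0,141],"angular": [0,0,0],"hand": 56},
  {"translation": [179.5,0,141],"angular": [0,0,0],"hand": 56},
  {"translation": [175,0,141],"angular": [0,0,0],"hand": 56},
  {"translation": [171,0,141],"angular": [0,0,0],"hand": 56},
  {"translation": [171,0,110],"angular": [0,0,0],"hand": 56},
  {"translation": [171,0,70],"angular": [0,0,0],"hand": 56},
  {"translation": [130,0,30],"angular": [0,0,0],"hand": 56},
  {"translation": [80,0,0],"angular": [0,0,0],"hand": 56},
  {"translation": [30,0,0],"angular": [0,0,0],"hand": 56},
  {"translation": [10,0,0],"angular": [0,0,0],"hand": 56},
])

```text
t: 21.5
eef_pos: [0.3835, -0.0303, 0.1644]
tool_rot: [-3.141, -0.003, -0.192]
wrist_force: [0.3, 0.3, 0.2]
opening: 0.0563
```

```bash
cat >> h.py <<'E'
from scipy.ndimage import map_coordinates
def prof(im,c,cen,yaw,zc=.02,span=.03,lab=""):
    "limb and strip edges (mm, perpendicular to the axis as seen) -> strip angle relative to the view axis"
    im=im.astype(float);a=np.array([np.cos(yaw),np.sin(yaw),0]);C=np.r_[cen[:2],zc]
    p=proj(c,[C-span*a,C+span*a]);d=p[1]-p[0];d/=np.linalg.norm(d);nn=np.array([-d[1],d[0]])
    K,R,t=cal(c);f=K[0,0]/(R@C+t)[2]/1000
    o=np.arange(-26,26.01,.25);ks=np.linspace(0,1,30)
    V=np.array([[map_coordinates(im[:,:,j],[(p[0]+(p[1]-p[0])*k+nn*q*f)[1:2] for k in ks for q in[x]],order=1).mean() if 0 else 0 for j in range(1)] for x in[0]])
    pts=p[0]+(p[1]-p[0])*ks[:,None,None]+nn*(o*f)[None,:,None]
    V=np.stack([map_coordinates(im[:,:,j],[pts[...,1],pts[...,0]],order=1).mean(0) for j in range(3)],-1)
    yel=V[:,0]-V[:,2]; k=yel>0.5*yel.max()+0.5*np.minimum(yel.max(),0)
    k=yel>20+.0*yel; st_=V[:,0]>.5*(V[:,0].max()+60); e=o[st_]
    blu=V[:,2]-V[:,1]; b=o[blu<20]
    lc=(b.min()+b.max())/2;r=(b.max()-b.min())/2
    o_=-R.T@t-C;l=np.array([-a[1],a[0],0]);view=np.degrees(np.arctan2(o_@l,o_[2]))
    # sign: which side is nn? project l
    sg=np.sign((proj(c,[C+.01*l])[0]-proj(c,[C])[0])@nn)
    A=sorted(np.degrees(np.arcsin(np.clip((np.array([e.min(),e.max()])-lc)/16,-1,1)))*sg)
    print(lab,c,"limbs",b.min(),b.max(),"off(l) mm",round(lc*sg,2),"strip",e.min(),e.max(),"view",round(view,1),"edges",np.round(np.array(A)+view,1),"centre",round(np.mean(A)+view,1))
E
python3 - <<'E'
from h import *
s=st();im=shot("side","s_s");it=shot("top","s_t");crop(it,(280,190,380,280),7,"s_tc");crop(im,(190,150,420,340),3.4,"s_sc")
ld=lambda n:cv2.imread(f"pics/{n}.png")[:,:,::-1].copy()
prof(ld("r_s"),"side",[.537,-.06],np.radians(79.3),lab="old");prof(ld("r_t"),"top",[.537,-.06],np.radians(79.3),lab="old")
y=np.radians(79.3);c=[.5435,-.061]
prof(im,"side",c,y);prof(it,"top",c,y)
fit("side",im,c,y,(255,215,350,305))
E
```

```text
t 21.5 pos [ 0.3835 -0.0303  0.1644] rot [-180.    -0.2  -11. ] q [-0.37  0.03  2.02  0.    1.08 -0.18] F [0.3 0.3 0.2] op 56.3
old side limbs -15.5 16.5 off(l) mm -0.5 strip -8.75 6.75 view 17.6 edges [-5.4 52.9] centre 23.8
old top limbs -15.5 14.5 off(l) mm 0.5 strip -13.25 1.0 view 1.1 edges [-4.3 53.9] centre 24.8
 side limbs -10.5 21.75 off(l) mm -5.62 strip 7.5 20.75 view 18.2 edges [-52.8  11.4] centre -20.7
 top limbs -10.25 20.0 off(l) mm -4.88 strip 1.5 16.75 view 1.4 edges [-46.5  13.6] centre -16.5
side cost 109.0 cen [ 0.5496 -0.0618] yaw 80.1 half 0.05 strip mean -14.1 [-44.7  10.2] 221
```

View pics/s_tc.png

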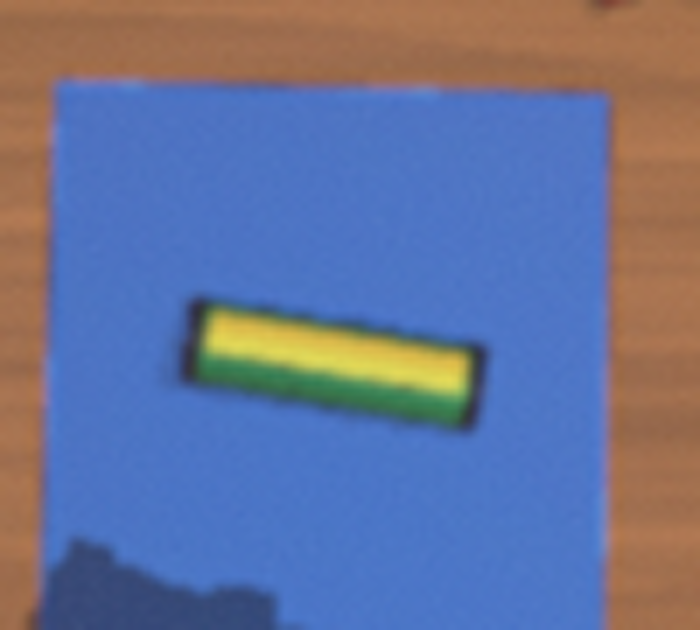

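View pics/s_sc.png

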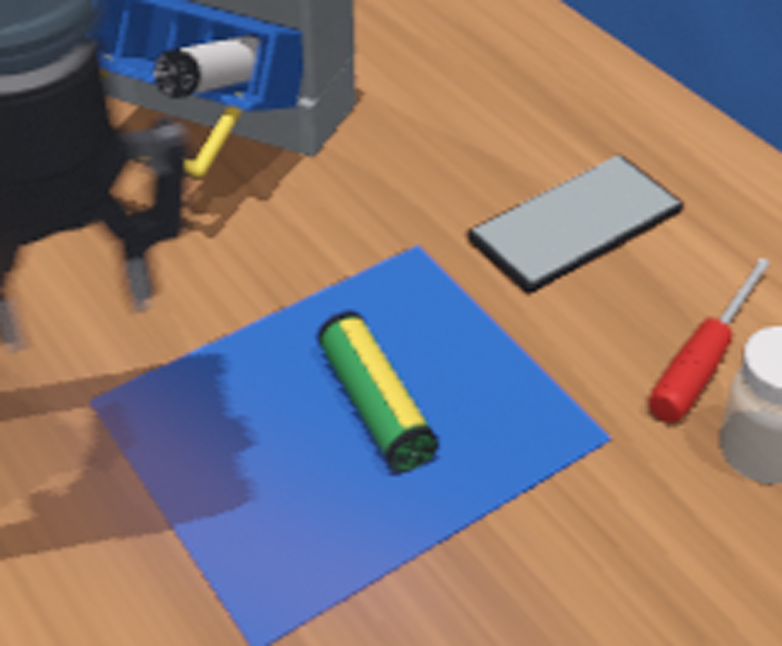

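Run:
```python
from h import *
s=arm.sense();R=Rgrip(0,-1,np.radians(79.5));x=R[:,0];c=np.array([.5487,-.062,.023])
for d,z in((-3,.06),(-3,0),(-17,0)): print(d,z);move(c+x*d/1000+[0,0,z],R,s)
```

```text
-3 0.06
translation [167.4, 0.2, 80.5] angular [-0.1, 0.0, -0.5] rows>= 3.7
-3 0
translation [167.4, 0.2, 140.5] angular [-0.1, 0.0, -0.5] rows>= 4.4
-17 0
translation [153.4, 0.4, 140.5] angular [-0.1, 0.0, -0.5] rows>= 4.2
```

drive_tool([
  {"translation": [50,0,0],"angular": [0,0,-0.5],"hand": 56},
  {"translation": [100,0,0],"angular": [0,0,-0.5],"hand": 56},
  {"translation": [150,0,40],"angular": [0,0,-0.5],"hand": 56},
  {"translation": [167.5,0,85],"angular": [0,0,-0.5],"hand": 56},
  {"translation": [167.5,0,125],"angular": [0,0,-0.5],"hand": 56},
  {"translation": [167.5,0,140.5],"angular": [0,0,-0.5],"hand": 56},
  {"translation": [167,0,140.5],"angular": [0,0,-0.5],"hand": 56},
  {"translation": [164,0,140.5],"angular": [0,0,-0.5],"hand": 56},
  {"translation": [161.5,0,140.5],"angular": [0,0,-0.5],"hand": 56},
  {"translation": [160.2,0,140.5],"angular": [0,0,-0.5],"hand": 56},
  {"translation": [159.2,0,140.5],"angular": [0,0,-0.5],"hand": 56},
  {"translation": [158.2,0,140.5],"angular": [0,0,-0.5],"hand": 56},
  {"translation": [157.2,0,140.5],"angular": [0,0,-0.5],"hand": 56},
  {"translation": [156.2,0,140.5],"angular": [0,0,-0.5],"hand": 56},
  {"translation": [155.4,0,140.5],"angular": [0,0,-0.5],"hand": 56},
  {"translation": [154.6,0,140.5],"angular": [0,0,-0.5],"hand": 56},
  {"translation": [154,0,140.5],"angular": [0,0,-0.5],"hand": 56},
  {"translation": [154,0,140.5],"angular": [0,0,-0.5],"hand": 56},
])

```text
t: 23.4
eef_pos: [0.5325, -0.0586, 0.0229]
tool_rot: [-3.141, 0.001, -0.183]
wrist_force: [-0.2, 1.2, -0.3]
opening: 0.056
```

Run:
```python
from h import *
s=st();im=shot("side","u_s");crop(im,(190,150,420,340),3.4,"u_sc")
y=np.radians(79.5);c=[.5435,-.061]
prof(im,"side",np.array(c)-.034*np.array([np.cos(y),np.sin(y)]),y,span=.008)
```

```text
t 23.4 pos [ 0.5325 -0.0586  0.0229] rot [-179.9    0.   -10.5] q [-0.32  0.49  1.82  0.    0.83 -0.14] F [-0.2  1.2 -0.3] op 56.0
 side limbs -14.5 17.75 off(l) mm -1.62 strip -0.75 13.75 view 18.3 edges [-31.   26.8] centre -2.1
```

View pics/u_sc.png

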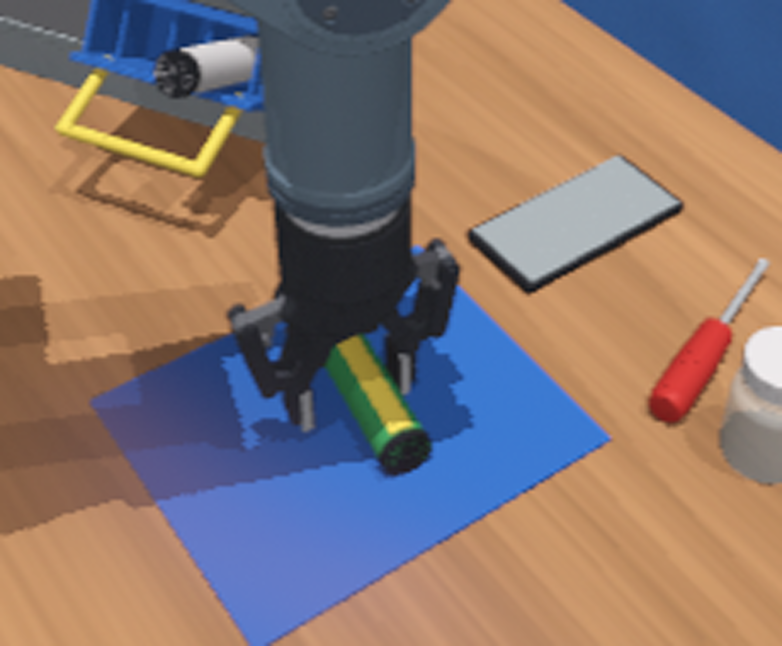

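drive_tool([
  {"translation": [4,0,0],"angular": [0,0,0],"hand": 60},
  {"translation": [10,0,0],"angular": [0,0,0],"hand": 60},
  {"translation": [12,0,-30],"angular": [0,0,0],"hand": 60},
  {"translation": [12,0,-70],"angular": [0,0,0],"hand": 60},
  {"translation": [-30,0,-110],"angular": [0,0,0],"hand": 60},
  {"translation": [-80,0,-135],"angular": [0,0,0],"hand": 60},
  {"translation": [-130,0,-140],"angular": [0,0,0],"hand": 60},
  {"translation": [-145,0,-140],"angular": [0,0,0],"hand": 60},
  {"translation": [-145,0,-140],"angular": [0,0,0],"hand": 60},
])

```text
t: 24.35
eef_pos: [0.3871, -0.0313, 0.1635]
tool_rot: [-3.141, 0.001, -0.183]
wrist_force: [0.4, -0.3, 0.1]
opening: 0.0603
```

Run:
```python
from h import *
s=st();im=shot("side","v_s");it=shot("top","v_t");crop(it,(280,190,380,280),7,"v_tc")
y=np.radians(79.5);c=[.545,-.0615]
prof(im,"side",c,y);prof(it,"top",c,y)
fit("side",im,c,y,(255,215,350,305));fit("top",it,c,y,(285,205,370,285))
for k in("side","top"):
    K,R,t=cal(k)
    r=arm.mark_of("pack_center",k);print([(np.round(R.T@(np.array(d["location"])-t),4).tolist(),round(d["score"],2)) for d in r[:2]])
```

```text
t 24.35 pos [ 0.3871 -0.0313  0.1635] rot [-1.799e+02  1.000e-01 -1.050e+01] q [-0.37  0.04  2.01  0.    1.09 -0.19] F [ 0.4 -0.3  0.1] op 60.3
 side limbs -16.25 15.75 off(l) mm 0.25 strip -2.75 12.5 view 18.4 edges [-34.4  27.4] centre -3.5
 top limbs -16.0 13.75 off(l) mm 1.12 strip -8.75 7.25 view 1.5 edges [-30.1  29.9] centre -0.1
side cost 54.0 cen [ 0.5448 -0.0608] yaw 79.3 half 0.05 strip mean -1.4 [-30.8  24.5] 264
top cost 60.0 cen [ 0.5431 -0.0628] yaw 80.1 half 0.049 strip mean -1.6 [-31.2  27.3] 244
[([0.546, -0.0644, 0.0184], 0.56)]
[([0.5454, -0.0621, 0.0239], 0.76)]
```

View pics/v_tc.png

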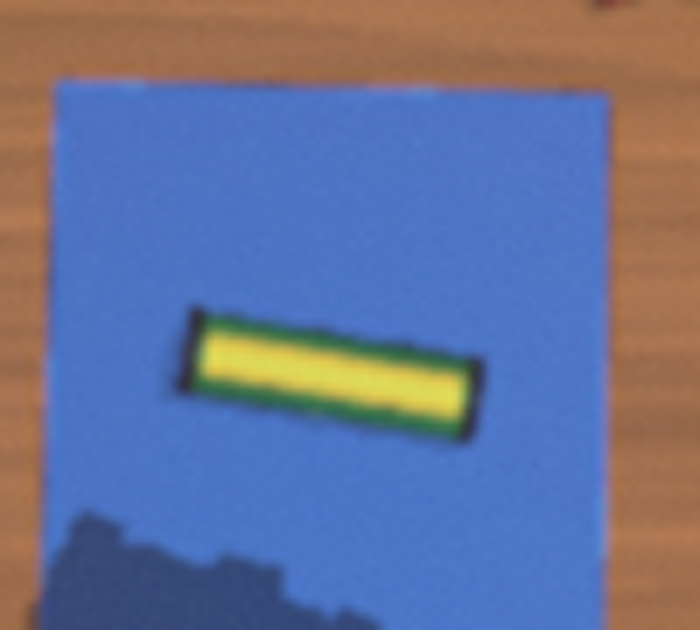

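drive_tool([
  {"translation": [50,0,0],"angular": [0,0,0],"hand": 56},
  {"translation": [100,0,0],"angular": [0,0,0],"hand": 56},
  {"translation": [145,1,30],"angular": [0,0,0],"hand": 56},
  {"translation": [160,1,80],"angular": [0,0,0],"hand": 56},
  {"translation": [160,1,80],"angular": [0,0,0],"hand": 56},
])

```text
t: 25.05
eef_pos: [0.5484, -0.0629, 0.0766]
tool_rot: [-3.14, 0.009, -0.184]
wrist_force: [-1.0, -0.7, -1.0]
opening: 0.056
```

Run:
```python
from h import *
s=st()
R=Rgrip(0,-1,np.radians(79.5));move([.5447,-.062,.022],R,s)
it=cv2.imread("pics/v_t.png");im=cv2.imread("pics/v_s.png")
crop(it[:,:,::-1],(390,200,480,300),6,"cr_t");crop(im[:,:,::-1],(310,330,450,400),5,"cr_s")
g=cv2.cvtColor(it,cv2.COLOR_BGR2HSV)
m=((g[:,:,2]<75)).astype(np.uint8);k=np.zeros_like(m);k[205:295,400:465]=1;m*=k
m=cv2.morphologyEx(m,cv2.MORPH_CLOSE,np.ones((9,9),np.uint8))
v,u=np.nonzero(m);P=onplane("top",np.c_[u,v],.012);print(len(u),pca(P))
r=cv2.minAreaRect((P[:,:2]*1000).astype(np.float32));print(r)
```

```text
t 25.05 pos [ 0.5484 -0.0629  0.0766] rot [-179.9    0.5  -10.5] q [-0.32  0.44  1.73  0.    0.98 -0.13] F [-1.  -0.7 -1. ] op 56.0
translation [-3.3, -0.1, 54.6] angular [-0.1, 0.5, -0.0] rows>= 1.1
1762 (array([ 0.52101515, -0.33493509]), np.float64(159.84455213192578), array([0.07444805, 0.16602425]))
((522.5189208984375, -334.296142578125), (77.10413360595703, 164.10728454589844), 70.42803192138672)
```

View pics/cr_t.png

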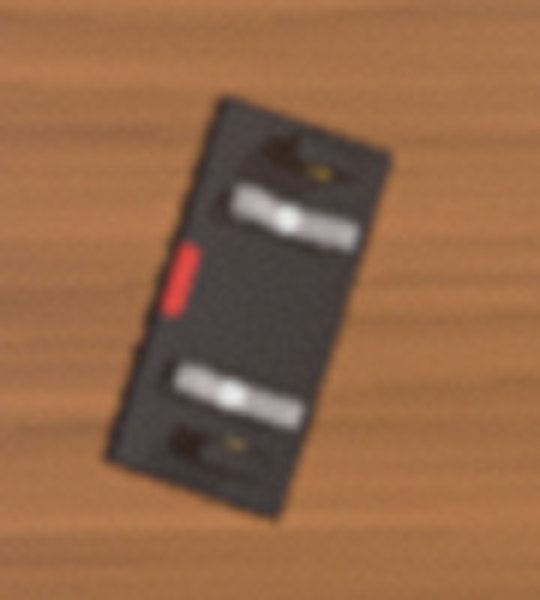

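View pics/cr_s.png

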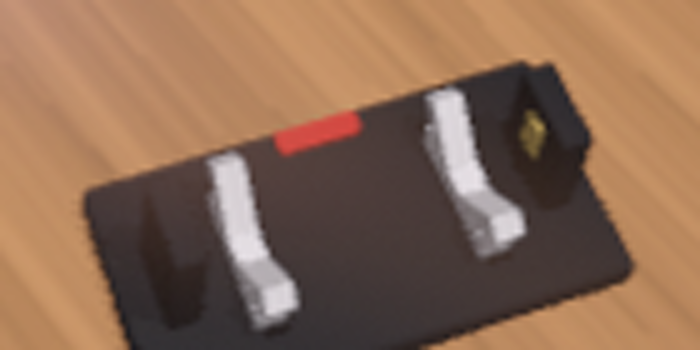

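Run:
```python
from h import *
f=lambda p,z:onplane("top",np.array(p)/6+[390-.5+.5/6,200-.5+.5/6],z)
C=f([(222,93),(393,155),(280,521),(106,460)],.012);print(C,C.mean(0))
for i,j in((3,0),(2,1),(0,1),(3,2)): d=C[j]-C[i];print(np.linalg.norm(d),np.degrees(np.arctan2(d[1],d[0])))
S=f([(288,218),(232,393)],.0165);print(S,S.mean(0),np.degrees(np.arctan2(*(S[0]-S[1])[1::-1])),np.linalg.norm(S[0]-S[1]))
a=[]
for k in("side","top","side","top"):
    arm.grab_frame(k);K,R,t=cal(k)
    r=arm.mark_of("cradle_seat",k);X=R.T@(np.array(r[0]["location"])-t);print(np.round(X,4),r[0]["score"])
```

```text
[[ 0.61533193 -0.32701895  0.012     ]
 [ 0.58756157 -0.40143761  0.012     ]
 [ 0.43025904 -0.34518709  0.012     ]
 [ 0.45696804 -0.27065858  0.012     ]] [ 0.52253014 -0.33607556  0.012     ]
0.16809405464732158 -19.590216642661954
0.16705749351431198 -19.676768517226414
0.07943128533960692 -110.46376173766048
0.0791698859294775 -109.71630789958982
[[ 0.56026153 -0.35261251  0.0165    ]
 [ 0.48518681 -0.32521551  0.0165    ]] [ 0.52272417 -0.33891401  0.0165    ] -20.048527625022025 0.07991751410771283
[ 0.5242 -0.3412  0.0354] 0.6
[ 0.5231 -0.339   0.0382] 0.74
[ 0.5234 -0.3409  0.0386] 0.59
[ 0.5225 -0.3398  0.0362] 0.83
```

drive_tool([
  {"translation": [-3.3,0,30],"angular": [0,0.5,0],"hand": 56},
  {"translation": [-3.3,0,50],"angular": [0,0.5,0],"hand": 50},
  {"translation": [-3.3,0,54.5],"angular": [0,0.5,0],"hand": 42},
  {"translation": [-3.3,0,54.5],"angular": [0,0.5,0],"hand": 38},
  {"translation": [-3.3,0,54.5],"angular": [0,0.5,0],"hand": 35},
  {"translation": [-3.3,0,54.5],"angular": [0,0.5,0],"hand": 33},
  {"translation": [-3.3,0,54.5],"angular": [0,0.5,0],"hand": 26},
  {"translation": [-3.3,0,54.5],"angular": [0,0.5,0],"hand": 26},
  {"translation": [-3.3,0,54.5],"angular": [0,0.5,0],"hand": 26},
], newtons=50)

```text
t: 26.35
eef_pos: [0.5475, -0.063, 0.0329]
tool_rot: [3.141, -0.016, -0.183]
wrist_force: [-1.3, 0.9, 6.4]
opening: 0.0299
```

Run:
```python
from h import *
s=st();im=shot("side","w_s");crop(im,(190,150,420,340),3.4,"w_sc")
y=np.radians(79.5);c=np.array([.545,-.0615])
prof(im,"side",c-.036*np.array([np.cos(y),np.sin(y)]),y,span=.008)
```

```text
t 26.35 pos [ 0.5475 -0.063   0.0329] rot [180.   -0.9 -10.5] q [-0.32  0.48  1.79  0.    0.85 -0.14] F [-1.3  0.9  6.4] op 29.9
 side limbs -12.25 20.25 off(l) mm -4.0 strip 5.5 18.5 view 18.4 edges [-46.6  13. ] centre -16.8
```

View pics/w_sc.png

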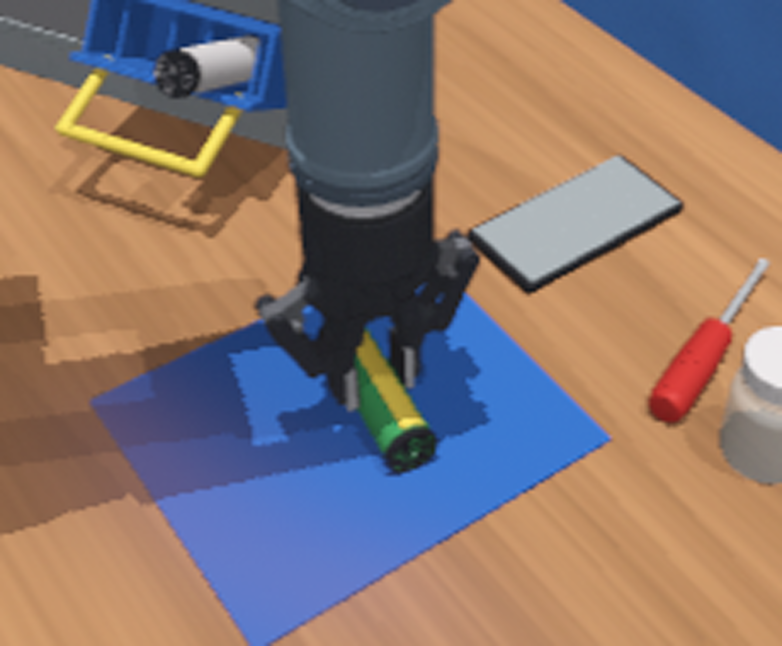

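drive_tool([
  {"translation": [0,0,0],"angular": [0,0,0],"hand": 36},
  {"translation": [0,0,0],"angular": [0,0,0],"hand": 50},
  {"translation": [0,0,0],"angular": [0,0,0],"hand": 56},
])

```text
t: 26.7
eef_pos: [0.5477, -0.063, 0.0331]
tool_rot: [3.141, -0.017, -0.183]
wrist_force: [0.7, -0.4, -0.8]
opening: 0.0559
```

Run:
```python
from h import *
s=st();im=shot("side","x_s");crop(im,(190,150,420,340),3.4,"x_sc")
y=np.radians(79.5);c=np.array([.549,-.0615])
prof(im,"side",c-.036*np.array([np.cos(y),np.sin(y)]),y,span=.008)
```

```text
t 26.7 pos [ 0.5477 -0.063   0.0331] rot [180.   -1.  -10.5] q [-0.32  0.48  1.79  0.    0.85 -0.14] F [ 0.7 -0.4 -0.8] op 55.9
 side limbs -16.0 16.5 off(l) mm -0.25 strip 1.75 14.75 view 18.7 edges [-46.3  13.4] centre -16.5
```

View pics/x_sc.png

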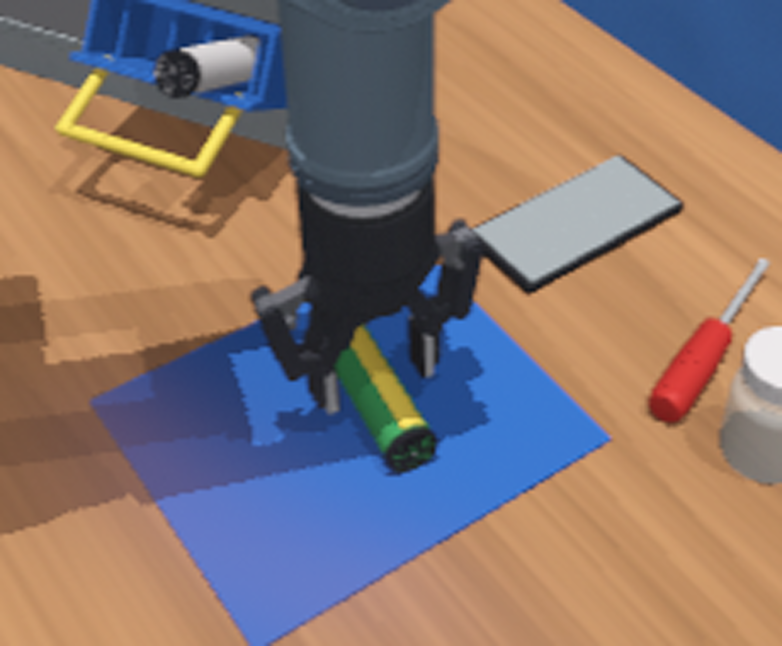

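drive_tool([
  {"translation": [0,0,5],"angular": [0,1,0],"hand": 56},
  {"translation": [0,0,10],"angular": [0,1,0],"hand": 56},
  {"translation": [-4,0,10],"angular": [0,1,0],"hand": 56},
  {"translation": [-7,0,10],"angular": [0,1,0],"hand": 56},
  {"translation": [-9,0,10],"angular": [0,1,0],"hand": 56},
  {"translation": [-10,0,10],"angular": [0,1,0],"hand": 56},
  {"translation": [-11,0,10],"angular": [0,1,0],"hand": 56},
  {"translation": [-12,0,10],"angular": [0,1,0],"hand": 56},
  {"translation": [-13,0,10],"angular": [0,1,0],"hand": 56},
  {"translation": [-14,0,10],"angular": [0,1,0],"hand": 56},
  {"translation": [-14.8,0,10],"angular": [0,1,0],"hand": 56},
  {"translation": [-15.6,0,10],"angular": [0,1,0],"hand": 56},
  {"translation": [-15.6,0,10],"angular": [0,1,0],"hand": 56},
])

```text
t: 28.05
eef_pos: [0.5322, -0.0601, 0.0227]
tool_rot: [3.141, -0.034, -0.183]
wrist_force: [0.3, 0.5, -0.4]
opening: 0.0561
```

Run:
```python
from h import *
s=st();im=shot("side","y_s");crop(im,(190,150,420,340),3.4,"y_sc")
y=np.radians(79.5);c=np.array([.545,-.0615])
prof(im,"side",c-.036*np.array([np.cos(y),np.sin(y)]),y,span=.008)
```

```text
t 28.05 pos [ 0.5322 -0.0601  0.0227] rot [180.   -1.9 -10.5] q [-0.32  0.47  1.85  0.01  0.78 -0.14] F [ 0.3  0.5 -0.4] op 56.1
 side limbs -16.0 16.25 off(l) mm -0.12 strip -2.25 12.25 view 18.4 edges [-30.9  27. ] centre -1.9
```

drive_tool([
  {"translation": [4,0,0],"angular": [0,-1,0],"hand": 56},
  {"translation": [9,0,0.5],"angular": [0,-1.9,0],"hand": 56},
  {"translation": [12.6,0,0.5],"angular": [0,-1.9,0],"hand": 50},
  {"translation": [12.6,0,0.5],"angular": [0,-1.9,0],"hand": 44},
  {"translation": [12.6,0,0.5],"angular": [0,-1.9,0],"hand": 44},
])

```text
t: 28.6
eef_pos: [0.5446, -0.0624, 0.0224]
tool_rot: [3.141, 0.0, -0.183]
wrist_force: [0.9, -1.1, 0.9]
opening: 0.044
```

Run:
```python
from h import *
s=st();im=shot("side","z_s");crop(im,(190,150,420,340),3.4,"z_sc")
y=np.radians(79.5);c=np.array([.545,-.0615])
prof(im,"side",c-.036*np.array([np.cos(y),np.sin(y)]),y,span=.008)
move([.545,-.0622,.022],Rgrip(0,-1,y),s)
```

```text
t 28.6 pos [ 0.5446 -0.0624  0.0224] rot [180.    0.  -10.5] q [-0.32  0.5   1.79 -0.    0.85 -0.13] F [ 0.9 -1.1  0.9] op 44.0
 side limbs -16.0 16.25 off(l) mm -0.12 strip -2.5 12.0 view 18.4 edges [-29.5  27.9] centre -0.8
translation [0.3, -0.2, 0.4] angular [0.0, 0.0, 0.0] rows>= 0.0
```

View pics/z_sc.png

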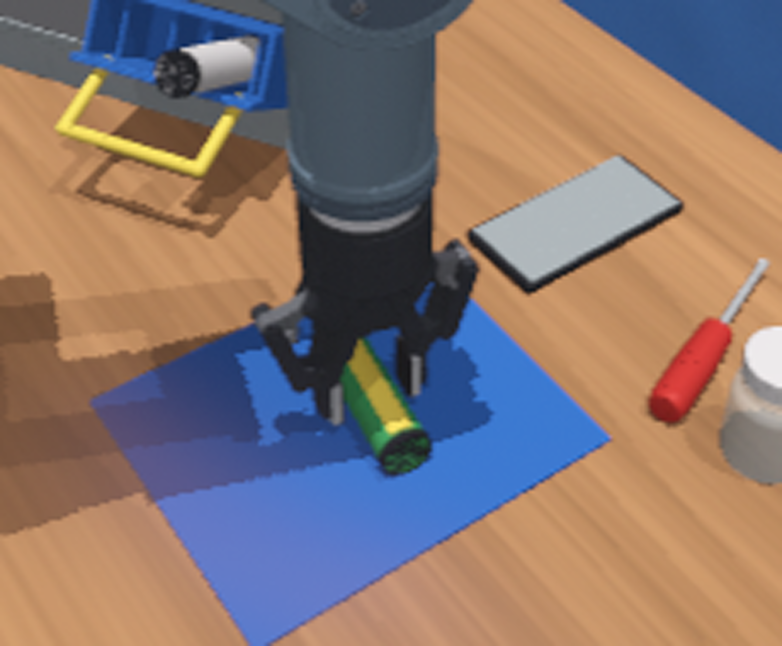

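drive_tool([
  {"translation": [0.3,0,0],"angular": [0,0,0],"hand": 40},
  {"translation": [0.3,0,0],"angular": [0,0,0],"hand": 36},
  {"translation": [0.3,0,0],"angular": [0,0,0],"hand": 34},
  {"translation": [0.3,0,0],"angular": [0,0,0],"hand": 32},
  {"translation": [0.3,0,0],"angular": [0,0,0],"hand": 30},
  {"translation": [0.3,0,0],"angular": [0,0,0],"hand": 30},
], newtons=25)

```text
t: 29.25
eef_pos: [0.5445, -0.0623, 0.0225]
tool_rot: [3.141, 0.0, -0.183]
wrist_force: [-1.5, 0.3, 3.1]
opening: 0.0314
```

Run:
```python
from h import *
s=st();im=shot("side","aa_s");crop(im,(190,150,420,340),3.4,"aa_sc")
y=np.radians(79.5);c=np.array([.545,-.0615])
prof(im,"side",c-.036*np.array([np.cos(y),np.sin(y)]),y,span=.008)
```

```text
t 29.25 pos [ 0.5445 -0.0623  0.0225] rot [180.    0.  -10.5] q [-0.32  0.5   1.79 -0.    0.85 -0.13] F [-1.5  0.3  3.1] op 31.4
 side limbs -15.5 16.75 off(l) mm -0.62 strip -1.0 13.5 view 18.4 edges [-35.2  24.2] centre -5.5
```

Run:
```python
from h import *
s=arm.sense();R=Rgrip(0,-1,np.radians(160.1))
move([.523,-.339,.14],R,s)
```

```text
translation [29.2, 276.0, -117.4] angular [-0.0, 0.0, -80.6] rows>= 9.4
```

drive_tool([
  {"translation": [0,0,0],"angular": [0,0,0],"hand": 26},
  {"translation": [0,0,0],"angular": [0,0,0],"hand": 26},
  {"translation": [0,0,-15],"angular": [0,0,0],"hand": 26},
  {"translation": [0,0,-45],"angular": [0,0,0],"hand": 26},
  {"translation": [0,0,-80],"angular": [0,0,0],"hand": 26},
  {"translation": [2,20,-110],"angular": [0,0,-5],"hand": 26},
  {"translation": [5,50,-117],"angular": [0,0,-12],"hand": 26},
  {"translation": [9,85,-117],"angular": [0,0,-20],"hand": 26},
  {"translation": [13,120,-117],"angular": [0,0,-28],"hand": 26},
  {"translation": [17,155,-117],"angular": [0,0,-36],"hand": 26},
  {"translation": [21,190,-117],"angular": [0,0,-44],"hand": 26},
  {"translation": [24,220,-117],"angular": [0,0,-52],"hand": 26},
  {"translation": [26,245,-117],"angular": [0,0,-60],"hand": 26},
  {"translation": [28,262,-117],"angular": [0,0,-68],"hand": 26},
  {"translation": [29,272,-117],"angular": [0,0,-75],"hand": 26},
  {"translation": [29,276,-117],"angular": [0,0,-80.6],"hand": 26},
  {"translation": [29,276,-117],"angular": [0,0,-80.6],"hand": 26},
  {"translation": [29,276,-117],"angular": [0,0,-80.6],"hand": 26},
], newtons=50)

```text
t: 31.1
eef_pos: [0.5226, -0.3387, 0.1389]
tool_rot: [-3.14, -0.0, 1.221]
wrist_force: [-1.0, 0.5, -3.1]
opening: 0.0304
```

Run:
```python
from h import *
s=st();im=shot("side","ab_s");crop(im,(300,230,480,400),3.5,"ab_sc");it=shot("top","ab_t");crop(it,(370,170,500,310),4.2,"ab_tc")
R=Rgrip(0,-1,np.radians(160.1));move([.523,-.339,.06],R,s)
```

```text
t 31.1 pos [ 0.5226 -0.3387  0.1389] rot [-179.9   -0.    69.9] q [-0.75  0.47  1.49 -0.    1.18 -1.97] F [-1.   0.5 -3.1] op 30.4
translation [-0.2, 0.6, 78.9] angular [-0.1, -0.0, -0.2] rows>= 1.6
```

View pics/ab_sc.png

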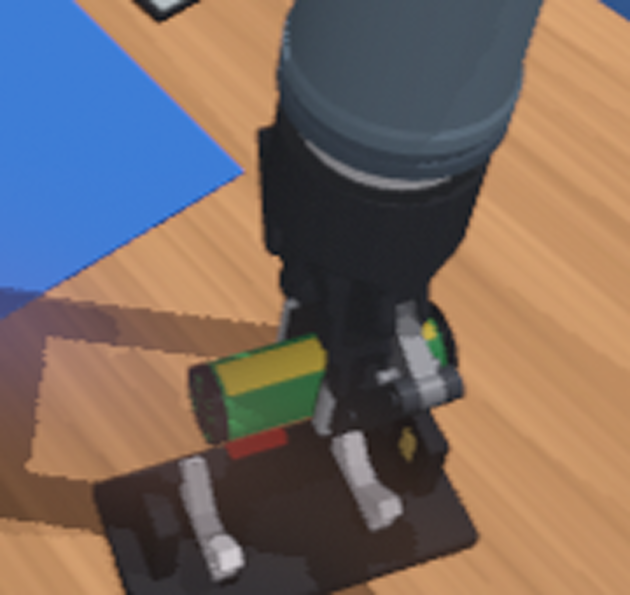

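View pics/ab_tc.png

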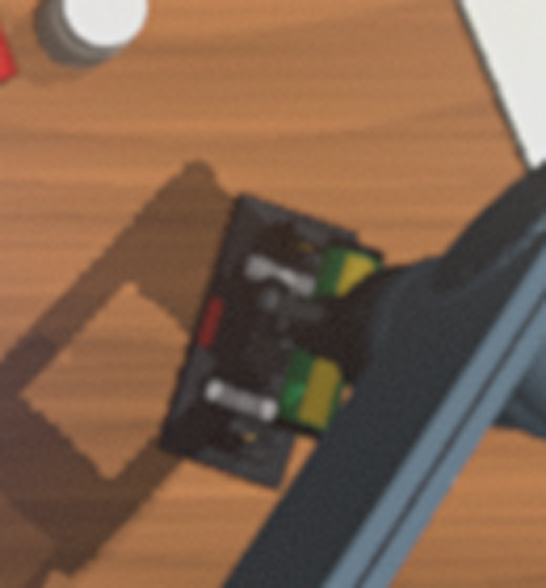

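Run:
```python
from h import *
s=arm.sense()
im=cv2.imread("pics/ab_s.png")[:,:,::-1].copy()
y=np.radians(159.9)
for dz in(.1345,.1365,.1385):
    an,ye,gr,x,ok=ang("side",im,s["eef_pos"],y,(350,320,400,360),zc=dz,half=.05)
    k=(x>.02)&(x<.045);print(dz,np.round(np.percentile(an[ye&k],[3,50,97]),1),(ye&k).sum(), np.round(np.percentile(an[gr&k],[1,99]),1))
hist(an[k],ye[k],gr[k])
```

```text
0.1345 [-43.3  -5.7  17.7] 162 [-48.8  81.7]
0.1365 [-34.5  -1.9  21. ] 163 [-52.4  87.7]
0.1385 [-28.7   1.6  24.3] 165 [-43.8  95.2]
-60 2 0
-48 0 5
-42 0 7
-36 1 6
-30 12 0
-24 13 0
-18 15 0
-12 16 0
-6 19 0
0 18 0
6 21 0
12 21 0
18 21 0
24 3 14
30 0 20
36 0 21
42 0 21
48 0 19
54 0 18
60 0 19
66 0 15
72 0 14
78 0 11
84 0 10
90 0 9
96 0 1
102 2 0
108 1 0
```

Run:
```python
from h import *
s=arm.sense();y=np.radians(160.1);R=Rgrip(0,-1,y);a=np.array([np.cos(y),np.sin(y),0])
R=Ro.from_rotvec(-np.radians(5)*a).as_matrix()@R
z=R[:,2]
for h in(.07,.047,.0395): 
    C=np.array([.523,-.339,h]);move(C-.0025*z,R,s)
```

```text
translation [-0.7, 0.4, 66.7] angular [-0.0, 5.0, -0.1] rows>= 1.3
translation [-0.7, 0.4, 89.7] angular [-0.0, 5.0, -0.1] rows>= 1.8
translation [-0.7, 0.4, 97.2] angular [-0.0, 5.0, -0.1] rows>= 1.9
```

drive_tool([
  {"translation": [-0.5,0.4,20],"angular": [0,2,0],"hand": 26},
  {"translation": [-0.7,0.4,45],"angular": [0,5,0],"hand": 26},
  {"translation": [-0.7,0.4,65],"angular": [0,5,0],"hand": 26},
  {"translation": [-0.7,0.4,80],"angular": [0,5,0],"hand": 26},
  {"translation": [-0.7,0.4,88],"angular": [0,5,0],"hand": 26},
  {"translation": [-0.7,0.4,88],"angular": [0,5,0],"hand": 26},
  {"translation": [-0.7,0.4,88],"angular": [0,5,0],"hand": 26},
])

```text
t: 31.9
eef_pos: [0.5235, -0.3392, 0.0519]
tool_rot: [3.142, -0.087, 1.222]
wrist_force: [0.8, 0.1, -2.7]
opening: 0.0304
```

Run:
```python
from h import *
s=st();im=shot("side","ac_s");crop(im,(310,280,450,400),5,"ac_sc");it=shot("top","ac_t");crop(it,(380,190,480,300),5,"ac_tc")
```

```text
t 31.9 pos [ 0.5235 -0.3392  0.0519] rot [180.  -5.  70.] q [-0.8   0.58  1.55  0.09  1.05 -2.07] F [ 0.8  0.1 -2.7] op 30.4
```

View pics/ac_sc.png

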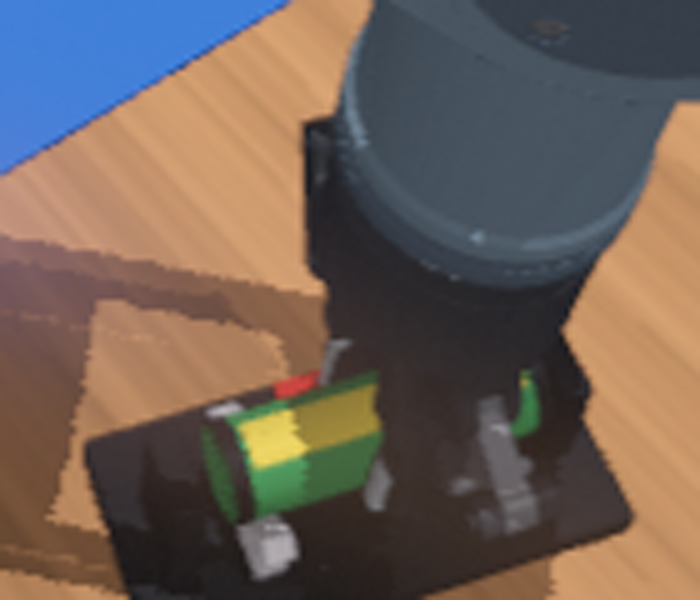

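View pics/ac_tc.png

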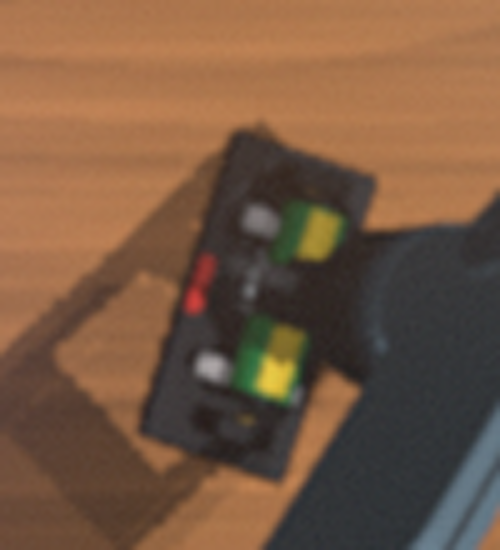

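Run:
```python
from h import *
s=arm.sense();y=np.radians(160.1);R=Rgrip(0,-1,y);a=np.array([np.cos(y),np.sin(y),0])
R=Ro.from_rotvec(-np.radians(5)*a).as_matrix()@R
z=R[:,2];print(z)
for h in(.044,.0395): 
    C=np.array([.523,-.339,h]);move(C-.0025*z,R,s)
```

```text
[ 0.02966603  0.08195151 -0.9961947 ]
translation [-0.4, -0.8, 5.9] angular [0.1, 0.0, -0.1] rows>= 0.1
translation [-0.8, -0.8, 10.4] angular [0.1, 0.0, -0.1] rows>= 0.2
```

drive_tool([
  {"translation": [-0.2,0,3],"angular": [0,0,0],"hand": 26},
  {"translation": [-0.4,0,6],"angular": [0,0,0],"hand": 26},
  {"translation": [-0.6,0,8],"angular": [0,0,0],"hand": 26},
  {"translation": [-0.8,0,9.5],"angular": [0,0,0],"hand": 26},
  {"translation": [-0.8,0,10.2],"angular": [0,0,0],"hand": 26},
  {"translation": [-0.8,0,10.2],"angular": [0,0,0],"hand": 26},
])

```text
t: 32.6
eef_pos: [0.524, -0.3391, 0.0433]
tool_rot: [3.14, -0.087, 1.223]
wrist_force: [-1.2, 3.7, 5.2]
opening: 0.0302
```

Run:
```python
from h import *
s=st();print(np.round(s["torque"],2))
```

```text
t 32.6 pos [ 0.524  -0.3391  0.0433] rot [179.9  -5.   70. ] q [-0.8   0.59  1.56  0.09  1.03 -2.07] F [-1.2  3.7  5.2] op 30.2
[ 0.48  0.24 -0.02]
```

drive_tool([
  {"translation": [1,0,0.5],"angular": [0,0,0],"hand": 26},
  {"translation": [1,0,1],"angular": [0,0,0],"hand": 26},
  {"translation": [1,0,1],"angular": [0,0,0],"hand": 26},
])

```text
t: 32.9
eef_pos: [0.5244, -0.338, 0.0423]
tool_rot: [3.14, -0.087, 1.222]
wrist_force: [1.0, 1.3, -0.4]
opening: 0.0305
```

Run:
```python
from h import *
s=st();print(np.round(s["torque"],2));im=shot("side","ad_s");crop(im,(310,280,450,400),5,"ad_sc")
```

```text
t 32.9 pos [ 0.5244 -0.338   0.0423] rot [179.9  -5.   70. ] q [-0.8   0.59  1.56  0.09  1.03 -2.07] F [ 1.   1.3 -0.4] op 30.5
[0.04 0.04 0.02]
```

View pics/ad_sc.png

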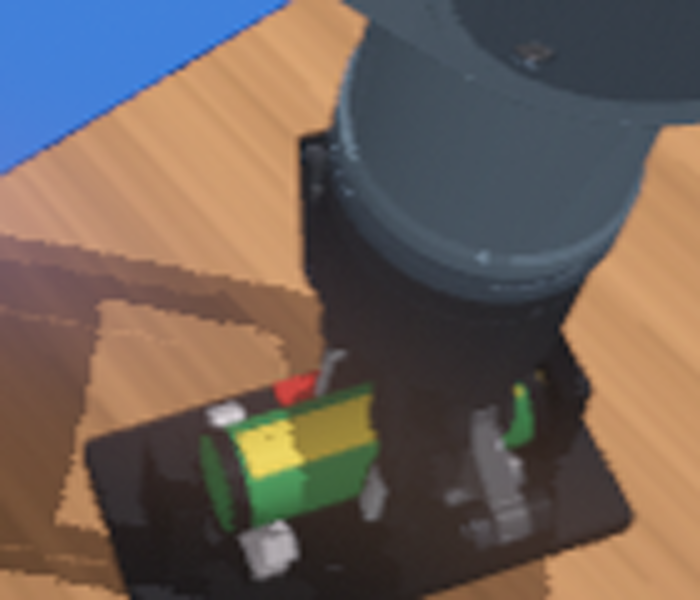

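drive_tool([
  {"translation": [0.3,0,0.8],"angular": [0,0,0],"hand": 26},
  {"translation": [0.3,0,1.6],"angular": [0,0,0],"hand": 26},
  {"translation": [0.3,0,1.6],"angular": [0,0,0],"hand": 26},
])

```text
t: 33.25
eef_pos: [0.5247, -0.3377, 0.0419]
tool_rot: [3.14, -0.087, 1.223]
wrist_force: [-1.3, 1.8, 7.4]
opening: 0.0302
```

Run:
```python
from h import *
s=st();print(np.round(s["torque"],2))
```

```text
t 33.25 pos [ 0.5247 -0.3377  0.0419] rot [179.9  -5.   70. ] q [-0.79  0.59  1.56  0.09  1.03 -2.07] F [-1.3  1.8  7.4] op 30.2
[ 0.37  0.37 -0.04]
```

drive_tool([
  {"translation": [0,0,-0.6],"angular": [0,0,0],"hand": 31},
  {"translation": [0,0,-0.6],"angular": [0,0,0],"hand": 33},
  {"translation": [0,0,-0.6],"angular": [0,0,0],"hand": 37},
  {"translation": [0,0,-0.6],"angular": [0,0,0],"hand": 44},
  {"translation": [0,0,-0.6],"angular": [0,0,0],"hand": 54},
  {"translation": [0,0,-10],"angular": [0,0,0],"hand": 54},
  {"translation": [0,0,-30],"angular": [0,0,0],"hand": 54},
  {"translation": [0,0,-70],"angular": [0,0,0],"hand": 54},
  {"translation": [30,0,-100],"angular": [0,0,0],"hand": 54},
  {"translation": [70,30,-110],"angular": [0,0,0],"hand": 54},
  {"translation": [110,60,-110],"angular": [0,0,0],"hand": 54},
  {"translation": [140,90,-110],"angular": [0,0,0],"hand": 54},
  {"translation": [150,110,-110],"angular": [0,0,0],"hand": 54},
], newtons=20)

```text
t: 34.55
eef_pos: [0.6785, -0.2405, 0.1665]
tool_rot: [3.137, -0.088, 1.226]
wrist_force: [-0.5, -0.0, -0.7]
opening: 0.0541
```

Run:
```python
from h import *
s=st();im=shot("side","ae_s");crop(im,(310,310,450,400),5.5,"ae_sc");it=shot("top","ae_t");crop(it,(390,200,480,300),6,"ae_tc")
for k in("side","top"):
    K,R,t=cal(k)
    for n in("pack_center","cradle_seat"):
        r=arm.mark_of(n,k);print(k,n,[(np.round(R.T@(np.array(d["location"])-t),4).tolist(),round(d["score"],2)) for d in r[:1]])
```

```text
t 34.55 pos [ 0.6785 -0.2405  0.1665] rot [179.7  -5.   70.2] q [-0.54  0.61  1.18  0.09  1.36 -1.78] F [-0.5 -0.  -0.7] op 54.1
side pack_center []
side cradle_seat [([0.5258, -0.3446, 0.0348], 0.7)]
top pack_center [([0.5158, 0.1882, 0.0652], 0.53)]
top cradle_seat [([0.5224, -0.341, 0.0369], 0.71)]
```

View pics/ae_sc.png

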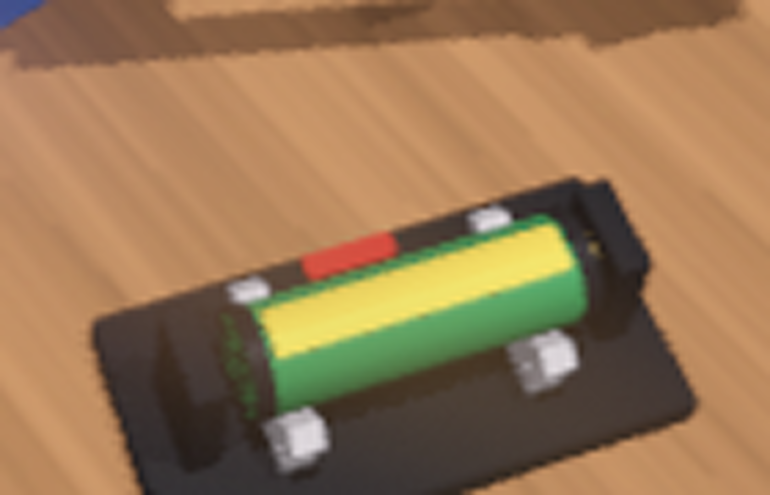

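View pics/ae_tc.png

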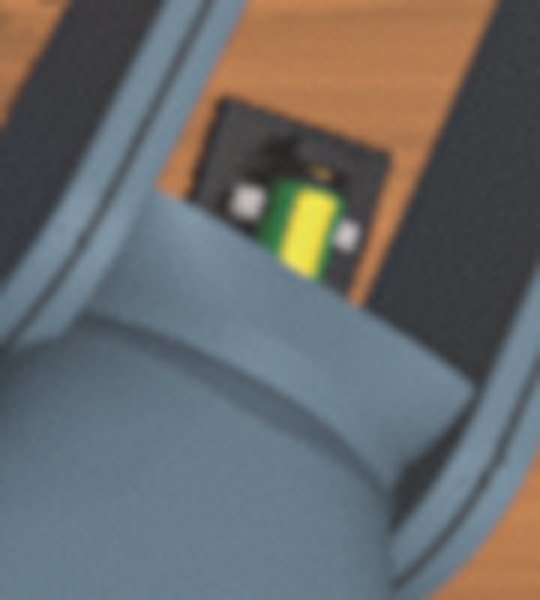

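Run:
```python
from h import *
s=arm.sense();move([.40,-.02,.2],Rgrip(0,-1,np.radians(160.1)),s)
```

```text
translation [119.4, -334.7, -25.4] angular [0.1, -5.0, -0.1] rows>= 7.1
```

drive_tool([
  {"translation": [15,-30,-26],"angular": [0,0,0],"hand": 54},
  {"translation": [30,-80,-26],"angular": [0,-2,0],"hand": 54},
  {"translation": [45,-130,-26],"angular": [0,-5,0],"hand": 54},
  {"translation": [65,-180,-26],"angular": [0,-5,0],"hand": 54},
  {"translation": [85,-230,-26],"angular": [0,-5,0],"hand": 54},
  {"translation": [100,-280,-26],"angular": [0,-5,0],"hand": 54},
  {"translation": [119,-325,-26],"angular": [0,-5,0],"hand": 54},
  {"translation": [119,-335,-26],"angular": [0,-5,0],"hand": 54},
])

```text
t: 35.65
eef_pos: [0.395, -0.0182, 0.2004]
tool_rot: [-3.141, 0.0, 1.221]
wrist_force: [0.5, -0.8, 0.2]
opening: 0.0538
```

```bash
cat >> h.py <<'E'
def cprof(im,c,cen,yaw,zc=.039,lab=""):
    "green/yellow stick in cradle: lateral colour profile and axial colour extent"
    im=im.astype(float);a=np.array([np.cos(yaw),np.sin(yaw),0]);l=np.array([-a[1],a[0],0]);C=np.r_[cen[:2],zc]
    K,R,t=cal(c);v=-R.T@t-C;view=np.degrees(np.arctan2(v@l,v[2]))
    vh=v-(v@a)*a;vh/=np.linalg.norm(vh);w=np.cross(a,vh);w=w*np.sign(w@l)
    o=np.arange(-24,24.01,.25)/1000;ks=np.linspace(-.022,.022,40)
    P=C+ks[:,None,None]*a+o[None,:,None]*w;uv=proj(c,P.reshape(-1,3))
    V=np.stack([map_coordinates(im[:,:,j],[uv[:,1],uv[:,0]],order=1).reshape(len(ks),-1).mean(0) for j in range(3)],-1)
    G=V[:,1]-.5*(V[:,0]+V[:,2]);Y=V[:,0]-V[:,2]
    st_=(V[:,0]>.5*(V[:,0].max()+60))&(Y>60);e=o[st_]*1000
    g=o[(V[:,1]-V[:,2]>.5*15)&(V[:,1]>V[:,2]+8)&((V[:,1]>V[:,0]+10)|st_)]*1000
    lc=(g.min()+g.max())/2
    A=np.degrees(np.arcsin(np.clip((np.array([e.min(),e.max()])-lc)/16,-1,1)))
    A0=np.degrees(np.arcsin(np.clip(np.array([e.min(),e.max()])/16,-1,1)))
    print(lab,c,"limbs",g.min(),g.max(),"strip",e.min(),e.max(),"view",round(view,1),"centre(limbs)",round(A.mean()+view,1),"centre(seat)",round(A0.mean()+view,1))
    return V
E
python3 - <<'E'
from h import *
s=st();im=shot("side","af_s");crop(im,(310,310,450,400),5.5,"af_sc");it=shot("top","af_t");crop(it,(390,200,480,300),7,"af_tc")
y=np.radians(160.1)
cprof(im,"side",[.523,-.339],y);cprof(it,"top",[.523,-.339],y)
for k in("side","top"):
    K,R,t=cal(k)
    for n in("pack_center","cradle_seat"):
        r=arm.mark_of(n,k);print(k,n,[(np.round(R.T@(np.array(d["location"])-t),4).tolist(),round(d["score"],2)) for d in r[:1]])
E
```

```text
t 35.65 pos [ 0.395  -0.0182  0.2004] rot [-180.    0.   70.] q [-0.33  0.01  1.94 -0.    1.19 -1.55] F [ 0.5 -0.8  0.2] op 53.8
 side limbs -24.0 11.75 strip -24.0 -2.0 view 23.2 centre(limbs) -14.3 centre(seat) -25.4
 top limbs -16.0 15.75 strip -4.5 11.0 view -15.5 centre(limbs) -1.4 centre(seat) -1.9
side pack_center [([0.5268, -0.3364, 0.0391], 0.95)]
side cradle_seat [([0.525, -0.3396, 0.0369], 0.93)]
top pack_center [([0.5267, -0.3398, 0.0404], 0.94)]
top cradle_seat []
```

View pics/af_tc.png

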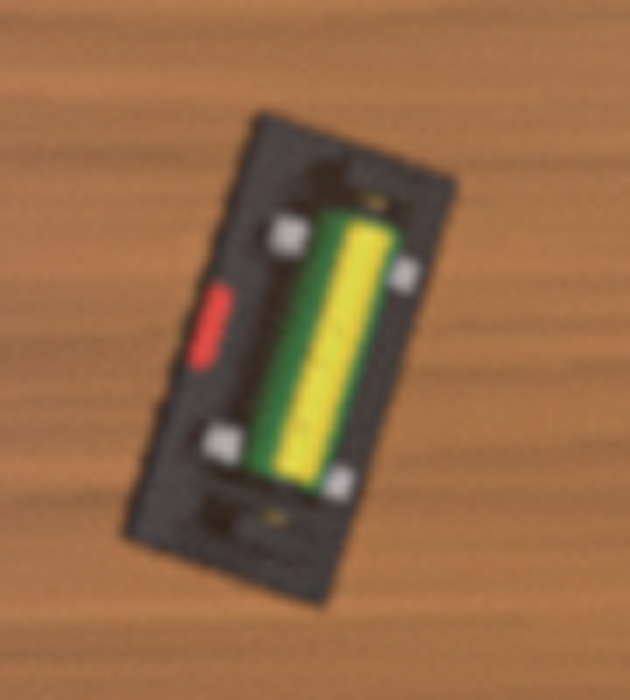

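```bash
cat >> h.py <<'E'
def axial(im,c,cen,yaw,zc=.039):
    im=im.astype(float);a=np.array([np.cos(yaw),np.sin(yaw),0]);l=np.array([-a[1],a[0],0]);C=np.r_[cen[:2],zc]
    K,R,t=cal(c);v=-R.T@t-C;vh=v-(v@a)*a;vh/=np.linalg.norm(vh)
    # surface line nearest the camera
    L=C+.016*vh;o=np.arange(-.07,.0701,.00025);w=np.cross(a,vh)
    P=L+o[:,None,None]*a+np.linspace(-.004,.004,9)[None,:,None]*w
    uv=proj(c,P.reshape(-1,3));V=np.stack([map_coordinates(im[:,:,j],[uv[:,1],uv[:,0]],order=1).reshape(len(o),-1).mean(1) for j in range(3)],-1)
    g=V[:,1];h=.5*(np.median(g[np.abs(o)<.03])+25)
    i0=len(o)//2;k=i0
    while k<len(o) and g[k]>h:k+=1
    j=i0
    while j>0 and g[j]>h:j-=1
    print(c,"coloured ends along a",round(o[j]*1000,1),round(o[k-1]*1000,1),"mid",round((o[j]+o[k-1])*500,2))
E
python3 - <<'E'
from h import *
im=cv2.imread("pics/af_s.png")[:,:,::-1].copy();it=cv2.imread("pics/af_t.png")[:,:,::-1].copy()
y=np.radians(160.1);
for c in([.523,-.339],[.5235,-.3385]):
    axial(im,"side",c,y);axial(it,"top",c,y)
# saddle tips, top image, white pixels
for nm,c,I in(("t","top",it),("s","side",im)):
    hsv=cv2.cvtColor(I,cv2.COLOR_RGB2HSV)
    m=((hsv[:,:,1]<45)&(hsv[:,:,2]>110)).astype(np.uint8)
    k=np.zeros_like(m)
    if c=="top":k[215:290,405:460]=1
    else:k[335:400,330:430]=1
    n,lab,stt,ce=cv2.connectedComponentsWithStats(m*k)
    W=[onplane(c,ce[i],.037)[0][:2] for i in range(1,n) if stt[i,4]>5];W=np.array(W);print(c,np.round(W,4).tolist(),W.mean(0))
    v=W.mean(0)-np.array([.523,-.339]);print("a,l offs mm",v@[np.cos(y),np.sin(y)]*1000,v@[-np.sin(y),np.cos(y)]*1000)
# side strip: restricted angles
for c in([.523,-.339],[.5235,-.3375]):
  an,ye,gr,x,ok=ang("side",im,c,y,(340,340,425,395),zc=.039,half=.045);print(c,np.round(np.percentile(an[ye],[2,50,98]),1),"green",np.percentile(an[gr],[1,99]))
E
```

```text
side coloured ends along a -51.2 47.8 mid -1.75
top coloured ends along a -50.5 47.8 mid -1.37
side coloured ends along a -51.0 47.8 mid -1.62
top coloured ends along a -50.2 48.3 mid -1.0
top [[0.5672, -0.3293], [0.5518, -0.3706], [0.4915, -0.3018], [0.4769, -0.3435]] [ 0.52187623 -0.3363137 ]
a,l offs mm 1.9710267421099628 -2.1433924254532877
side [[0.568, -0.3285], [0.493, -0.301], [0.5494, -0.3698], [0.4759, -0.3432]] [ 0.52156587 -0.33561825]
a,l offs mm 2.4995765457728627 -2.6916675056746797
[0.523, -0.339] [-52.6  -5.6  93.4] green [17.71487888 70.16794544]
[0.5235, -0.3375] [-38.9  -1.3  96.8] green [-56.17456066  78.71171842]
```

Run:
```python
from h import *
s=arm.sense();R=Rgrip(0,-1,np.radians(160.1))
move([.525,-.3375,.13],R,s);move([.525,-.3375,.042],R,s)
```

```text
translation [-254.1, 225.5, 71.7] angular [0.2, 0.0, -0.2] rows>= 6.9
translation [-254.0, 225.2, 159.7] angular [0.2, 0.0, -0.2] rows>= 7.5
```

drive_tool([
  {"translation": [-40,35,5],"angular": [0,0,0],"hand": 54},
  {"translation": [-80,71,10],"angular": [0,0,0],"hand": 54},
  {"translation": [-120,106,20],"angular": [0,0,0],"hand": 54},
  {"translation": [-160,142,30],"angular": [0,0,0],"hand": 54},
  {"translation": [-200,177,40],"angular": [0,0,0],"hand": 54},
  {"translation": [-240,212,60],"angular": [0,0,0],"hand": 54},
  {"translation": [-254,225,70],"angular": [0,0,0],"hand": 54},
  {"translation": [-254,225,90],"angular": [0,0,0],"hand": 54},
  {"translation": [-254,225,100],"angular": [0,0,0],"hand": 54},
  {"translation": [-254,225,100],"angular": [0,0,0],"hand": 54},
  {"translation": [-254,225,100],"angular": [0,0,0],"hand": 54},
])

```text
t: 37.05
eef_pos: [0.5246, -0.337, 0.1019]
tool_rot: [3.139, 0.0, 1.221]
wrist_force: [-0.5, -0.4, 0.2]
opening: 0.054
```

Run:
```python
from h import *
s=st();R=Rgrip(0,-1,np.radians(160.1))
move([.525,-.3375,.042],R,s)
```

```text
t 37.05 pos [ 0.5246 -0.337   0.1019] rot [179.9   0.   69.9] q [-0.75  0.51  1.53  0.    1.1  -1.97] F [-0.5 -0.4  0.2] op 54.0
translation [-0.3, 0.4, 59.9] angular [0.1, 0.0, -0.2] rows>= 1.2
```

drive_tool([
  {"translation": [-0.3,0.4,25],"angular": [0,0,0],"hand": 54},
  {"translation": [-0.3,0.4,45],"angular": [0,0,0],"hand": 54},
  {"translation": [-0.3,0.4,57],"angular": [0,0,0],"hand": 54},
  {"translation": [-0.3,0.4,60],"angular": [0,0,0],"hand": 50},
  {"translation": [-0.3,0.4,60],"angular": [0,0,0],"hand": 42},
  {"translation": [-0.3,0.4,60],"angular": [0,0,0],"hand": 38},
  {"translation": [-0.3,0.4,60],"angular": [0,0,0],"hand": 35},
  {"translation": [-0.3,0.4,60],"angular": [0,0,0],"hand": 33},
  {"translation": [-0.3,0.4,60],"angular": [0,0,0],"hand": 31},
  {"translation": [-0.3,0.4,60],"angular": [0,0,0],"hand": 28},
  {"translation": [-0.3,0.4,60],"angular": [0,0,0],"hand": 28},
], newtons=35)

```text
t: 38.15
eef_pos: [0.5254, -0.3378, 0.0429]
tool_rot: [3.138, 0.001, 1.221]
wrist_force: [-0.3, 0.7, 5.8]
opening: 0.0311
```

Run:
```python
from h import *
s=st();im=shot("side","ag_s");crop(im,(310,280,450,400),5,"ag_sc")
y=np.radians(160.1)
for n in("af_s","ag_s"):
    im=cv2.imread(f"pics/{n}.png")[:,:,::-1].copy()
    an,ye,gr,x,ok=ang("side",im,[.525,-.3374],y,(340,340,425,395),zc=.039,half=.045);k=(x>.025);print(n,np.round(np.percentile(an[ye&k],[3,50,97]),1),(ye&k).sum())
```

```text
t 38.15 pos [ 0.5254 -0.3378  0.0429] rot [179.8   0.   69.9] q [-0.75  0.58  1.58  0.    0.98 -1.97] F [-0.3  0.7  5.8] op 31.1
af_s [-33.1  -0.8  23.1] 119
ag_s [-34.1  -1.4  22.4] 118
```

View pics/ag_sc.png

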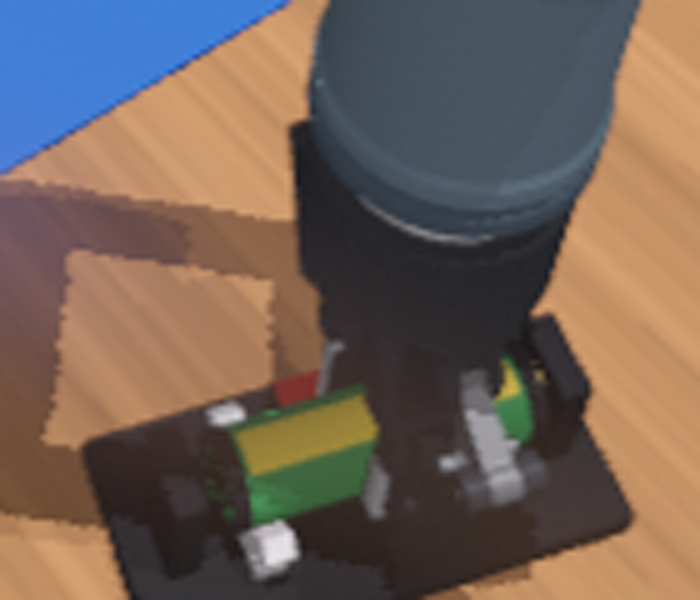

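drive_tool([
  {"translation": [0,0,0],"angular": [0,0,0],"hand": 26},
  {"translation": [0,0,-2],"angular": [0,0,0],"hand": 26},
  {"translation": [0,-1,-4],"angular": [0,1,0],"hand": 26},
  {"translation": [0,-3,-4],"angular": [0,2,0],"hand": 26},
  {"translation": [0,-3,-2],"angular": [0,2,0],"hand": 26},
  {"translation": [0,-3,0],"angular": [0,2,0],"hand": 26},
  {"translation": [0,-3,0.7],"angular": [0,2,0],"hand": 26},
  {"translation": [0,-3,0.7],"angular": [0,2,0],"hand": 26},
], newtons=50)

```text
t: 39.0
eef_pos: [0.5225, -0.3368, 0.0429]
tool_rot: [3.138, -0.034, 1.221]
wrist_force: [-2.3, 0.2, 5.1]
opening: 0.0305
```

Run:
```python
from h import *
s=st();print(np.round(s["torque"],2));im=shot("side","ah_s");crop(im,(310,280,450,400),5,"ah_sc")
```

```text
t 39.0 pos [ 0.5225 -0.3368  0.0429] rot [179.8  -1.9  69.9] q [-0.77  0.58  1.58  0.04  0.99 -2.01] F [-2.3  0.2  5.1] op 30.5
[ 0.15  0.48 -0.05]
```

View pics/ah_sc.png

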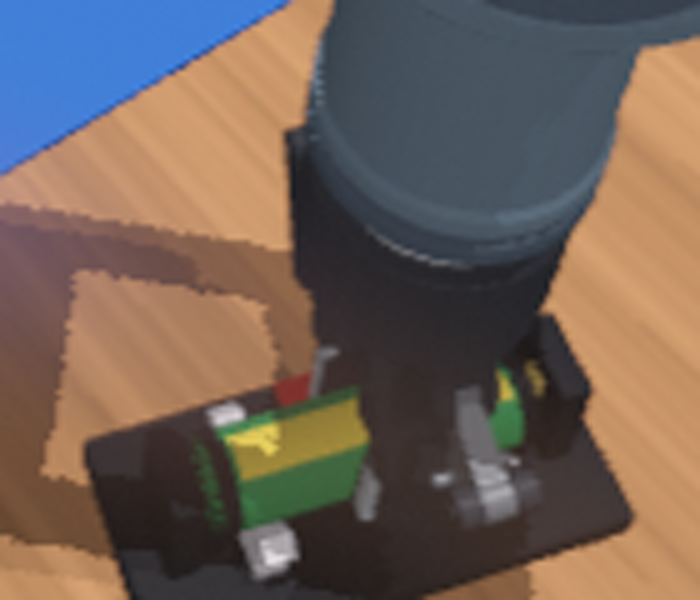

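Seated with light upward force. Release, retreat straight up and view.

drive_tool([
  {"translation": [0,0,-0.3],"angular": [0,0,0],"hand": 31},
  {"translation": [0,0,-0.3],"angular": [0,0,0],"hand": 33},
  {"translation": [0,0,-0.3],"angular": [0,0,0],"hand": 37},
  {"translation": [0,0,-0.3],"angular": [0,0,0],"hand": 44},
  {"translation": [0,0,-0.3],"angular": [0,0,0],"hand": 54},
  {"translation": [0,0,-10],"angular": [0,0,0],"hand": 54},
  {"translation": [0,0,-30],"angular": [0,0,0],"hand": 54},
  {"translation": [0,0,-70],"angular": [0,0,0],"hand": 54},
  {"translation": [0,0,-110],"angular": [0,0,0],"hand": 54},
  {"translation": [40,-35,-140],"angular": [0,0,0],"hand": 54},
  {"translation": [80,-71,-150],"angular": [0,0,0],"hand": 54},
  {"translation": [120,-106,-155],"angular": [0,0,0],"hand": 54},
  {"translation": [160,-142,-158],"angular": [0,0,0],"hand": 54},
  {"translation": [200,-177,-158],"angular": [0,0,0],"hand": 54},
  {"translation": [240,-212,-158],"angular": [0,0,0],"hand": 54},
  {"translation": [254,-225,-158],"angular": [0,0,0],"hand": 54},
  {"translation": [254,-225,-158],"angular": [0,0,0],"hand": 54},
], newtons=20)

```text
t: 40.75
eef_pos: [0.3928, -0.0214, 0.2092]
tool_rot: [3.139, -0.035, 1.225]
wrist_force: [0.1, -0.6, 0.1]
opening: 0.054
```

Run:
```python
from h import *
s=st();im=shot("side","ai_s");crop(im,(310,310,450,400),5.5,"ai_sc");it=shot("top","ai_t");crop(it,(390,200,480,300),6,"ai_tc")
y=np.radians(160.1);c=[.522,-.3365]
axial(im,"side",c,y);axial(it,"top",c,y);cprof(it,"top",c,y)
an,ye,gr,x,ok=ang("side",im,c,y,(340,340,425,395),zc=.039,half=.045);k=(x>-.025);print(np.round(np.percentile(an[ye&k],[3,50,97]),1))
for k in("side","top"):
    K,R,t=cal(k)
    for n in("pack_center","cradle_seat","spare_center"):
        r=arm.mark_of(n,k);print(k,n,[(np.round(R.T@(np.array(d["location"])-t),4).tolist(),round(d["score"],2)) for d in r[:1]])
```

```text
t 40.75 pos [ 0.3928 -0.0214  0.2092] rot [179.9  -2.   70.2] q [-0.37 -0.01  1.94  0.04  1.21 -1.61] F [ 0.1 -0.6  0.1] op 54.0
side coloured ends along a -50.0 48.8 mid -0.62
top coloured ends along a -49.5 49.8 mid 0.13
 top limbs -14.0 17.75 strip -2.25 13.0 view -15.4 centre(limbs) -0.8 centre(seat) 7.8
[-33.8   1.6  95.3]
side pack_center [([0.5233, -0.3342, 0.0377], 0.97)]
side cradle_seat [([0.5235, -0.3414, 0.0353], 0.58)]
side spare_center [([0.5862, 0.1862, 0.102], 0.91)]
top pack_center [([0.522, -0.3372, 0.0405], 0.72)]
top cradle_seat [([0.5227, -0.338, 0.0394], 0.88)]
top spare_center [([0.5882, 0.1893, 0.1042], 0.95)]
```

View pics/ai_s.png

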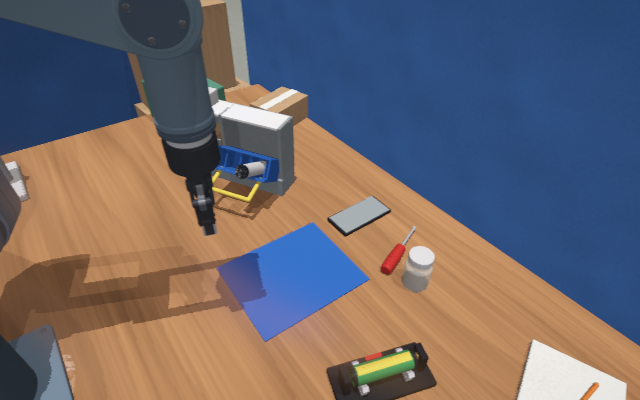

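View pics/ai_tc.png

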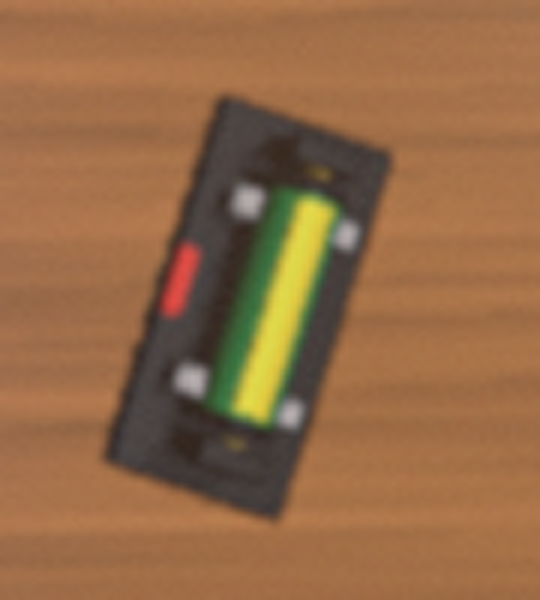

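View pics/ai_sc.png

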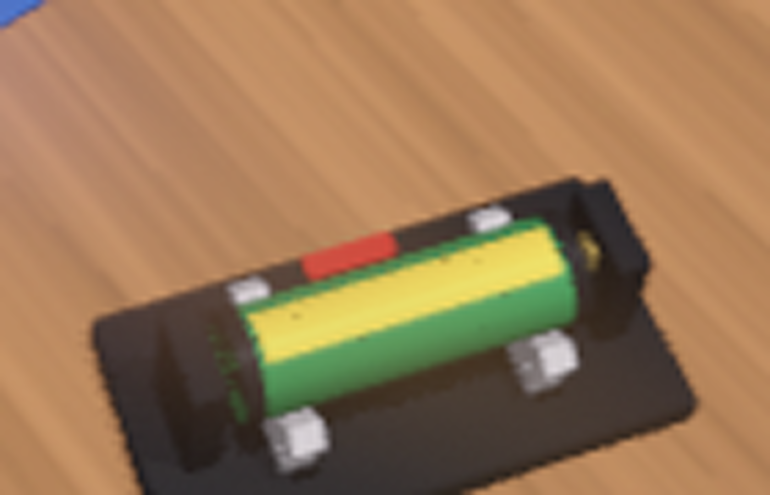

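```bash
python3 -c "
from workcell import arm
print(arm.sign_off(),arm.sense()['t'])"
```

```text
the job is handed in; nothing more can be done
the job is handed in; nothing more can be done
```

The job is done and handed in at about 41 s. The bin is fully open with the white stick still in it, and the green stick is seated in the cradle with its strip up.

- **On the mat:** I laid the green stick down, rolled it strip-up with slow finger pushes, and let go with the arm well clear. Side and top views put the strip between about -4° and 0° from straight up.
- **First re-grip failed:** the arm stopped about 11 mm too high and 3 mm off, so closing the fingers rolled the stick to about -16°. I opened up, rolled it back to about -1°, and gripped it properly.
- **In the cradle:** the stick first sat about 3 mm towards one post. I gripped it again, lifted it about 4 mm, shifted it 3 mm and released it.

**Last checks, with the arm clear:**
- The stick sits within about 1 mm of midway, taking the middle from the saddle tips.
- The network's seat point differs from that middle by 1–2 mm in the top view and about 5 mm in the side view. In the side view the difference is mostly across the cradle.
- The top view puts the strip at about -1° when referenced to the stick's own edges, or +8° when referenced to my estimated seat point, which depends on where that point lies. The side view's 3–97% spread was spoiled by other yellow pixels; its median was +2°.
- In the last picture the phone, screwdriver and jar look undisturbed, and the white stick is in the bin.

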